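# Clamp the guitar heel block by its spoked wheel and swing the keeper arm over it

## Task

With a fingertip, push a spoke of the three-spoked wheel round clockwise, without forcing it, until the sliding jaw has the wooden heel block nipped tight against the fixed jaw. Then push the keeper arm round with a fingertip until its free end lies over the middle of the block, and move clear. Do not touch the block or the jaw with the fingers, do not lift anything, and leave the other things on the bench where they are.

Things in the scene. Friction and masses are not known exactly. Their poses are not given: they have to be found in the camera images.
- clamp: grey bench clamp, screwed down, bed 130 x 420 mm, 16 mm thick; origin on the table under the bed. Its y axis is the clamping line, z up. In its frame, all at x = 0: wheel axis at y = -130 mm, fixed jaw's face (looking to -y) at y = +85 mm, keeper pivot at y = +165 mm. Fixed jaw 100 mm long, 28 mm thick, top 56 mm above the table. Gear housing 75 x 75 mm, 52 mm high, under the wheel.
- jaw: sliding jaw of dark steel, 100 mm long in x, 25 mm thick, top at z = 56 mm. Origin on the middle of its clamping face (at table height), which looks to the clamp's +y. It travels along the clamp's y, driven by the wheel through a rack: 20 mm per radian of the wheel. The block is nipped when this face is 52 mm from the fixed jaw's face.
- wheel (a joint): turn of the three-spoked wheel in rad, growing clockwise seen from above, which closes the jaw. It starts between 0 and 0.9; the block is nipped at 1.9. Upright axis; steady drag about 0.14 N m (some 2.5 N at mid-spoke); it stays where it is left. Resistance rises once the block is nipped: 8 to 10 N at mid-spoke is tight.
- hub (a point): centre of the wheel on its axis, at spoke mid-height, 85 mm above the table; hub 38 mm across, 28 mm high. The three steel spokes are level bars 12 mm thick, 120 degrees apart, with free air beneath them down to 56 mm above the table (a 40 mm boss stands under the hub).
- knob0 (a point): centre of the 22 mm black ball on the end of the first spoke, 95 mm from the wheel's axis
- knob1 (a point): the same for the second spoke
- knob2 (a point): the same for the third spoke
- block_center (a point): centre of the loose wooden heel block: 90 mm long along its x, 52 mm wide along its y, 40 mm high, with a slot in one end; it lies on the clamp's bed between the jaws, its width along the clamping line. Its centre is 36 mm above the table. 140 g, slides easily.
- keeper (a joint): swing of the keeper arm in rad: 0 when the arm points along the clamp's -y, over the middle between the jaws' ends; grows clockwise seen from above (to the robot's side of the clamp). It starts between 0.8 and 1.3. Stops at -0.8 and 1.9. Drag about 0.1 N m; it stays where it is left.
- keeper_pivot (a point): the upright axis of the keeper arm, at the arm's mid-height, 80 mm above the table; pivot boss 36 mm across
- keeper_end (a point): point on the keeper arm above the pad at its free end, 105 mm from the pivot, 80 mm above the table. The arm is a level bar 14 mm thick, 24 mm high (68 to 92 mm above the table), reaching 120 mm from the pivot; a 24 mm round pad hangs under it down to 62 mm. It swings clear above the block and jaws.
- glue: white glue bottle, 48 mm across, 105 mm tall, origin at its foot; bystander
- offcut: dark wood offcut 55 x 30 x 22 mm, origin under it; bystander
- peg: dark wood tuning peg lying flat, 65 mm long, origin under it; bystander
- wax: amber jar 64 mm across, 50 mm tall, origin at its foot; bystander
- mallet: hammer lying on the bench; bystander
- mug: white mug 76 mm across, 85 mm tall, origin at its foot; bystander
- brush: brush lying on the bench; bystander
There are look-alikes about, which are no part of the job. Of the things shaped like the part that bears block_center, the wooden one is meant.

How it is judged (in metres and radians):
On the way, in this order (a step that is already met when the one before it is completed fails the run):
1. the sliding jaw nips the block tight against the fixed jaw (more than 5 N) (y of jaw in the frame of clamp above 0.03 m and y of block_center in the frame of clamp above 0.0565 m and contact force between jaw and block above 5 N), for 0.2 s.
2. the keeper arm's end lies over the middle of the block (horizontal distance between keeper_end and block_center below 0.015 m), for 0.2 s.
At the end, for the whole second after the job is handed in: The sliding jaw stands within 3 mm of fully closed on the block, the block within 2.5 mm of the fixed jaw and down on the bed and still pressed by the jaw (over 0.5 N), and the keeper arm's end lies within 15 mm, seen from above, of the block's centre, all at rest (y of jaw in the frame of clamp above 0.03 m and y of block_center in the frame of clamp between 0.0565 and 0.0615 m and height (world z) of block_center below 0.041 m and horizontal distance between keeper_end and block_center below 0.015 m and linear speed of block below 0.02 m/s and velocity of joint keeper between -0.05 and 0.05 rad/s and contact force between jaw and block above 0.5 N); the robot touches nothing.
It fails at once if the fingers touch the block (contact force between any of the fingers, the arm and block above 1 N).
It fails at once if the jaw is pushed directly (contact force between any of the fingers, the arm and jaw above 1 N).
It fails at once if the block is lifted off the bed (height (world z) of block_center above 0.046 m).
It fails at once if the wheel is forced: more than 200 N of jaw force on the block (contact force between jaw and block above 200 N).
It fails at once if a bystander is moved by more than 20 mm (distance of any of glue, offcut, peg, wax, mallet, mug, brush from where it was at the start of the episode above 0.02 m).
It also fails if it takes over 64 s, if anything falls off the work surface, if the arm or the gripper's body presses on something with over 40 N, if the wrist force passes 120 N, or if a joint passes its speed limit or range.

## Robot

A 6-joint arm with a two-finger parallel gripper is mounted at the origin on the work surface. World frame = base frame: x ahead of the robot, y to its left, z up, the work surface at z = 0. Lengths are in m, angles in degrees, forces in N, time in s.
With the tool pointing down it reaches from about 0.4 to 0.825 m from the base axis. Payload 7 kg.
Tool frame: the origin (TCP) lies at the very end of the fingers, on their centre line; the grasp point (between the pads) lies 19 mm behind it; x points along the fingers, y is the direction in which the jaws open and shut, and the axes are right-handed (so a half turn about x gives the same grasp; the last joint's range is limited). The gripper opens to 88 mm and grips with 3 to 60 N. Pads are 19 mm wide; open, the fingers measure 130 mm over their backs; the gripper's body (78 mm by 193 mm) begins 47 mm behind the grasp point.
Start: joints at [-51.962, 20.546, 0.682, 0, -70.136, -16.507], TCP at [0.248, -0.628, 0.192] pointing down, gripper open.
Joint ranges: [-176.03, 176.03], [-82.01, 121.73], [-58.28, 71.71], [-173.87, 95.51], [-174.79, -0.11], [-173.66, 173.66]. Speed limits (degrees/s): [136.94, 136.94, 172.46, 180, 180, 180].

## Interface

Orientations are given as [roll, pitch, yaw] about the fixed x, y, z axes, in that order (R = Rz(yaw) Ry(pitch) Rx(roll)).
In Python, from plant import * gives the robot as it stands. The module is installed in compiled form; this text tells all that it offers.
- The arm moves only by the shell command python3 -m creep 'ROWS' [FORCE]. ROWS is a JSON object of lists of equal length, an entry for each row: "jaw": the closure, from -1 (fully open) to 1 (shut); "translation": the shift along the tool's x, y, z in m, a list of three; "roll": the turn about the tool's x in rad. A call has exactly 10 rows; each row shifts and turns the commanded pose from where the row before left it, along the tool's axes as they then stand; what a row does not reach is not made up. A row lasts 1/10 s, in which the tool goes at most 50 mm and 8.59 degrees, less where a joint would pass 70% of its speed; a pose out of reach is approached as far as the arm can. A call with a gripper value outside its range is refused whole. The fingers move at their own pace and stop on an object; FORCE is the grip in N (left out, the last holds). Time passes only in rows, so rows that do not move let the fingers close, or fill a call up. It gives the time, the measured TCP pose, the force and the opening at its end, in the units of the state.
- get_state(): the state, without advancing time (a new reading comes with each control period).
- capture(name): name is "scene" or "top" or "wrist"; returns a dict with "image" (384x512x3 uint8, red, green, blue), "fovy" (degrees; the focal length in pixels is half the picture's height over the tangent of half this angle, whatever the lens; pixels are square), "cx", "cy" (the principal point, pixels), "D" ([k1, k2, p1, p2, k3] as OpenCV has them; the pictures are not rectified), "pose" (4x4, takes a point from camera to world coordinates); the wrist camera has in their place "tool_from_camera" (4x4, takes a point from camera to tool coordinates, whose origin is the TCP and whose axes are the tool frame's). Camera axes: x right, y up, looking along -z (the intrinsics and any distortion apply to the point x, -y, -z); pixel columns grow to the right and rows downward; lengths in m; the calibration is good to about 2 mm. A picture is of the moment at which its call begins: read the wrist's pose just before it. There is no depth.
- close_job(): hands the job in, once; it reports no verdict.
The state is a dict: "time_s": time; "joints": joint angles; "qd": joint speeds; "joint_torque": joint torques, N m; "tcp_pos": TCP position; "eef_rot": TCP orientation; "contact_force": force on the tool from outside, world axes, zero at the start; "moment": the same for the moment, N m; "gripper_width": finger opening in m.
Only numpy, scipy, OpenCV 4.12 (cv2) and the standard library are available. Lean on these libraries where they do the work, as an engineer would, in place of code of your own. Each camera call takes 0.05 s, during which the arm holds its last target.

## Working session

There is one attempt and no reset: what is moved stays moved. The work goes in short steps, Python scripts to look and compute and a shell command to move; the robot and the scene stay as the last step left them, time stands still between calls to the robot, and variables do not carry over. Pictures are saved under pics/ and viewed, and the job is handed in when it is done.

```bash
mkdir -p pics; ls; python3 - <<'E'
from plant import *
import cv2,numpy as np,json
s=get_state();print({k:np.round(v,3).tolist() for k,v in s.items()})
for n in ["scene","top","wrist"]:
    c=capture(n);cv2.imwrite(f"pics/{n}0.png",c["image"][:,:,::-1])
    print(n,{k:np.round(v,4).tolist() for k,v in c.items() if k!="image"})
E
```

```text
pics
{'time_s': 0.0, 'joints': [-51.962, 20.591, 0.634, -0.019, -70.135, -16.506], 'qd': [0.008, 0.02, -0.066, -0.037, 0.06, -0.006], 'joint_torque': [-0.0, -58.273, 29.306, 6.997, 0.007, -0.0], 'tcp_pos': [0.247, -0.627, 0.191], 'eef_rot': [95.399, 89.906, 116.924], 'contact_force': [-0.363, 0.2, 0.219], 'moment': [0.037, -0.029, -0.05], 'gripper_width': 0.087}
scene {'fovy': 57.8707, 'cx': 260.0178, 'cy': 194.5442, 'D': [0.0055, 0.0, 0.0, 0.0, 0.0], 'pose': [[0.8135, -0.3736, 0.4458, 0.9587], [0.5813, 0.5456, -0.6036, -0.6606], [-0.0177, 0.7502, 0.661, 0.7592], [0.0, 0.0, 0.0, 1.0]]}
top {'fovy': 51.6114, 'cx': 252.7753, 'cy': 191.2924, 'D': [-0.117, 0.0, 0.0, 0.0, 0.0], 'pose': [[-0.0229, 0.9894, -0.1436, 0.3396], [-0.9996, -0.0251, -0.0136, -0.0268], [-0.0171, 0.1432, 0.9895, 1.3834], [0.0, 0.0, 0.0, 1.0]]}
wrist {'fovy': 68.4552, 'cx': 251.9065, 'cy': 189.1439, 'D': [-0.0391, 0.0, 0.0, 0.0, 0.0], 'tool_from_camera': [[-0.0005, 0.247, -0.969, -0.1921], [1.0, -0.0002, -0.0005, -0.0007], [-0.0004, -0.969, -0.247, -0.0656], [0.0, 0.0, 0.0, 1.0]]}
```

View pics/scene0.png

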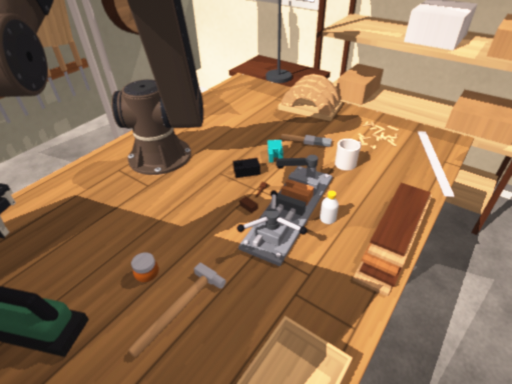

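View pics/top0.png

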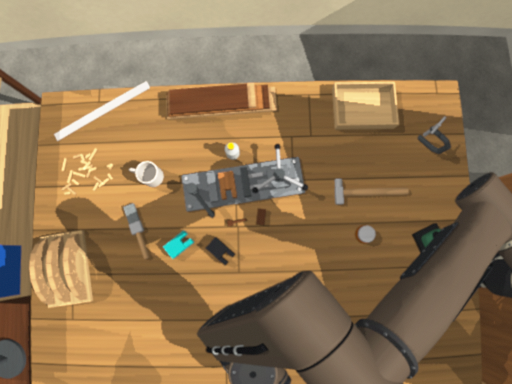

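View pics/wrist0.png

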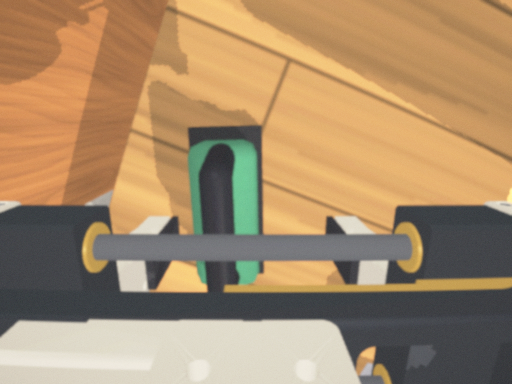

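The top view shows the clamp at about (182–305, 158–212). The wheel hub is near (278,182), the wooden block near (227,185) between the jaws, and the keeper near (203,200). Block look-alikes are the cyan one (178,245) and the black one (220,250). I'm choosing the wooden one in the clamp. Next I'll take a close crop.

```bash
cat > h.py <<'E'
from plant import *
import cv2,numpy as np
from scipy.spatial.transform import Rotation as Rn
def K(c):
    h,w=c["image"].shape[:2];f=h/2/np.tan(np.radians(c["fovy"]/2))
    return np.array([[f,0,c["cx"]],[0,f,c["cy"]],[0,0,1.]])
def ray(c,uv,T=None):
    p=cv2.undistortPoints(np.array(uv,float).reshape(-1,1,2),K(c),np.array(c["D"],float)).reshape(-1,2)
    d=np.c_[p[:,0],-p[:,1],-np.ones(len(p))]
    T=np.array(c["pose"]) if T is None else T
    return T[:3,3],d@T[:3,:3].T
def plane(c,uv,z,T=None):
    o,d=ray(c,uv,T);return o+d*((z-o[2])/d[:,2])[:,None]
def proj(c,P,T=None):
    T=np.array(c["pose"]) if T is None else T
    q=(np.atleast_2d(P)-T[:3,3])@T[:3,:3];q=q*[1,-1,-1]
    return cv2.projectPoints(q.reshape(-1,1,3),np.zeros(3),np.zeros(3),K(c),np.array(c["D"],float))[0].reshape(-1,2)
def crop(c,x0,y0,x1,y1,k,name):
    cv2.imwrite(name,cv2.resize(c["image"][y0:y1,x0:x1,::-1],None,fx=k,fy=k,interpolation=cv2.INTER_CUBIC))
E
python3 - <<'E'
from h import *
crop(capture("top"),170,130,320,230,5,"pics/topc.png")
crop(capture("scene"),225,120,375,270,4,"pics/scenec.png")
E
```

```text
(no output)
```

View pics/topc.png

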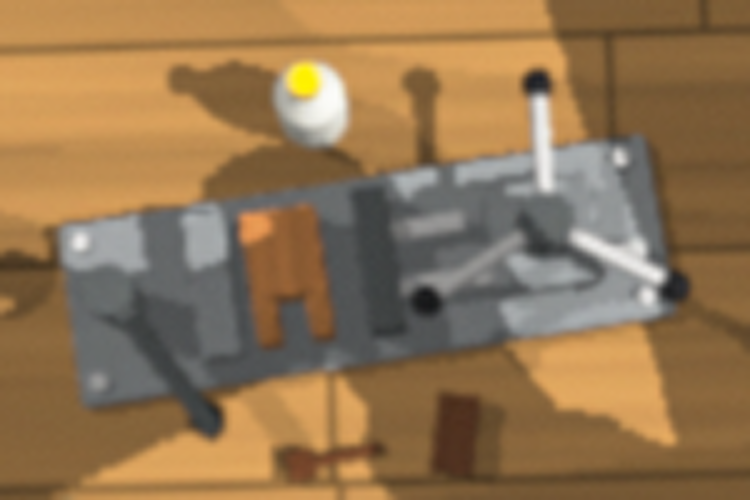

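View pics/scenec.png

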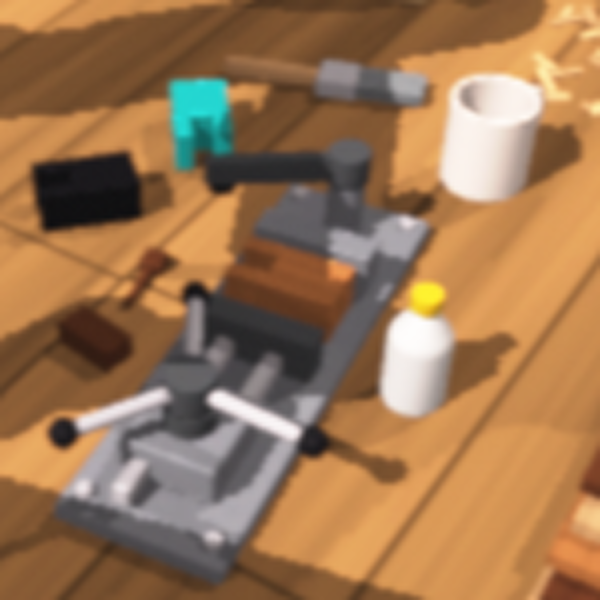

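```bash
cat > m.py <<'E'
from h import *
c=capture("top"); s=capture("scene")
t=lambda L:[(169.6+u/5,129.6+v/5) for u,v in L]   # resize half-pixel offset
sc=lambda L:[(224.6+u/4,119.6+v/4) for u,v in L]
r=lambda a:np.round(a,4).tolist()
b=plane(c,t([(60,228),(640,137),(680,312),(88,408)]),.016);print("bed",r(b))
w=plane(c,t([(80,242),(620,157),(648,296),(100,382)]),.018);print("screws",r(w))
for B in (b,w):
    y=(B[0]+B[3]-B[1]-B[2])/2; print(r(B.mean(0)),np.linalg.norm(y),np.degrees(np.arctan2(-y[0],y[1])))
print("knobs top",r(plane(c,t([(538,82),(427,300),(677,286)]),.085)))
print("knobs scene",r(plane(s,sc([(196,292),(63,432),(313,439)]),.085)))
print("hub top/scene",r(plane(c,t([(545,222)]),.099)),r(plane(s,sc([(192,380)]),.099)))
print("keeper pivot, end",r(plane(c,t([(120,312),(208,420)]),.092)),r(plane(s,sc([(346,155),(222,170)]),.092)))
print("bed scene",r(plane(s,sc([(300,186),(432,232),(218,580),(57,508)]),.016)))
print("jaw top front edge",r(plane(c,t([(352,190),(374,334)]),.056)))
print("glue",r(plane(c,t([(303,80)]),.105)))
E
python3 m.py
```

```text
bed [[0.6017, 0.2416, 0.016], [0.6561, -0.1688, 0.016], [0.5308, -0.1917, 0.016], [0.4739, 0.2216, 0.016]]
screws [[0.5909, 0.2269, 0.018], [0.6416, -0.1539, 0.018], [0.5424, -0.1696, 0.018], [0.4916, 0.2128, 0.018]]
[0.5656, 0.0257, 0.016] 0.4155540480584211 7.705898320925098
[0.5666, 0.029, 0.018] 0.38497838616938235 7.572748707875627
knobs top [[0.6798, -0.0946, 0.085], [0.5334, -0.0164, 0.085], [0.5386, -0.1821, 0.085]]
knobs scene [[0.5321, -0.0152, 0.085], [0.5381, -0.1824, 0.085], [0.6774, -0.0939, 0.085]]
hub top/scene [[0.5812, -0.0954, 0.099]] [[0.589, -0.1051, 0.099]]
keeper pivot, end [[0.5296, 0.1864, 0.092], [0.4567, 0.1286, 0.092]] [[0.5426, 0.1895, 0.092], [0.4699, 0.1151, 0.092]]
bed scene [[0.4847, 0.2221, 0.016], [0.6108, 0.2288, 0.016], [0.661, -0.1803, 0.016], [0.5359, -0.1925, 0.016]]
jaw top front edge [[0.6149, 0.0332, 0.056], [0.5155, 0.0201, 0.056]]
glue [[0.6801, 0.0622, 0.105]]
```

```bash
cat >> h.py <<'E'
def tool():
    s=get_state();return np.array(s["tcp_pos"]),Rn.from_euler("xyz",s["eef_rot"],degrees=True).as_matrix(),s
def goto(P,yang=None):
    p,R,s=tool();d=R.T@(np.array(P)-p)
    ya=np.degrees(np.arctan2(R[1,1],R[0,1]))
    print("t",round(s["time_s"],2),"p",np.round(p,4),"F",np.round(s["contact_force"],2),"M",np.round(s["moment"],2),"w",s["gripper_width"],"\nx",np.round(R[:,0],3),"yang",round(ya,2),"j",np.round(s["joints"],1))
    print("move tool",np.round(d,4),"len",np.linalg.norm(d))
    if yang is not None:
        r=(ya-yang+90)%180-90  # x down: +roll lowers world angle
        print("roll rad",round(np.radians(r),4))
    return p,R
E
python3 - <<'E'
from h import *
goto([.628,-.061,.17],40)
E
```

```text
t 0.35 p [ 0.2477 -0.6278  0.1916] F [-0.28 -0.61  0.96] M [0.02 0.01 0.  ] w 0.08774576258448455 
x [-0.  0. -1.] yang 111.52 j [-52.   20.6   0.7  -0.  -70.1 -16.5]
move tool [0.0218 0.3877 0.5618] len 0.6829307709491026
roll rad 1.2483
```

```bash
python3 -m creep '{"jaw":[1,1,1,1,1,1,1,1,1,1],"translation":[[0.0016,0.0277,0.0401],[0.0016,0.0277,0.0401],[0.0016,0.0277,0.0401],[0.0016,0.0277,0.0401],[0.0016,0.0277,0.0401],[0.0016,0.0277,0.0401],[0.0016,0.0277,0.0401],[0.0016,0.0277,0.0401],[0.0016,0.0277,0.0401],[0.0016,0.0277,0.0401]],"roll":[0,0,0,0,0,0,0,0,0,0]}' 20
python3 -m creep '{"jaw":[1,1,1,1,1,1,1,1,1,1],"translation":[[0.0016,0.0277,0.0401],[0.0016,0.0277,0.0401],[0.0016,0.0277,0.0401],[0.0016,0.0277,0.0401],[0,0,0],[0,0,0],[0,0,0],[0,0,0],[0,0,0],[0,0,0]],"roll":[0,0,0,0,-0.149,-0.149,-0.149,-0.149,-0.149,-0.149]}'
python3 - <<'E'
from h import *
goto([.628,-.061,.17],40)
c=capture("wrist");cv2.imwrite("pics/w1.png",c["image"][:,:,::-1])
c=capture("top");crop(c,170,130,320,230,5,"pics/top1.png")
E
```

```text
time_s: 1.35
tcp_pos: [0.52, -0.2212, 0.1762]
eef_rot: [-29.7, 90.0, -8.2]
contact_force: [0.2, -1.3, 0.6]
gripper_width: 0.0131
time_s: 2.35
tcp_pos: [0.6276, -0.0611, 0.1695]
eef_rot: [95.8, 90.0, 168.9]
contact_force: [0.6, 0.3, -0.1]
gripper_width: 0.0001
t 2.35 p [ 0.6276 -0.0611  0.1695] F [ 0.57  0.33 -0.08] M [ 0.01  0.04 -0.03] w 8.965970625774143e-05 
x [-0.  0. -1.] yang 163.11 j [ 12.2  17.2  -7.1  -0.  -65.6 -29. ]
move tool [-0.0005 -0.0004  0.0002] len 0.0006945180675284601
roll rad -0.9929
```

View pics/w1.png

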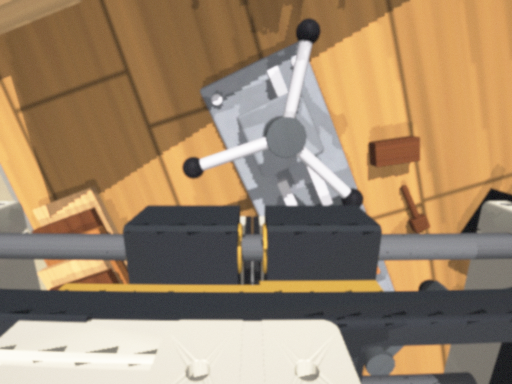

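The wrist view shows the hub at (287,137) and knobs at (308,32), (193,167) and (352,198). I'll localise them and mark the TCP.

```bash
python3 - <<'E'
from h import *
p,R,s=tool();c=capture("wrist")
T=np.eye(4);T[:3,:3]=R;T[:3,3]=p;W=T@np.array(c["tool_from_camera"])
k=plane(c,[(308,32),(193,167),(352,198)],.085,W);h=k.mean(0);print(np.round(k,4),"hub",h,plane(c,[(287,137)],.099,W))
print([round(float(np.degrees(np.arctan2(*(q-h)[1::-1]))),1) for q in k],np.linalg.norm(k-h,axis=1))
for P in ([0,0,0],[0,.021,0],[0,0,.0095],[-.019,0,0],[-.066,0.09,0],[-.066,0,.039]): print(P,proj(c,P,np.array(c["tool_from_camera"])))
E
```

```text
[[ 0.5388 -0.1814  0.085 ]
 [ 0.6788 -0.0961  0.085 ]
 [ 0.5343 -0.0181  0.085 ]] hub [ 0.58395745 -0.09856703  0.085     ] [[ 0.58318462 -0.09843864  0.099     ]]
[-118.6, 1.5, 121.7] [0.09438896 0.09489864 0.09455107]
[0, 0, 0] [[252.97220006 212.54161933]]
[0, 0.021, 0] [[282.21350262 212.53558211]]
[0, 0, 0.0095] [[252.95467297 224.93659235]]
[-0.019, 0, 0] [[253.0964035  222.07905351]]
[-0.066, 0.09, 0] [[433.25199848 255.34383204]]
[-0.066, 0, 0.039] [[253.39908208 322.96222155]]
```

View pics/top1.png

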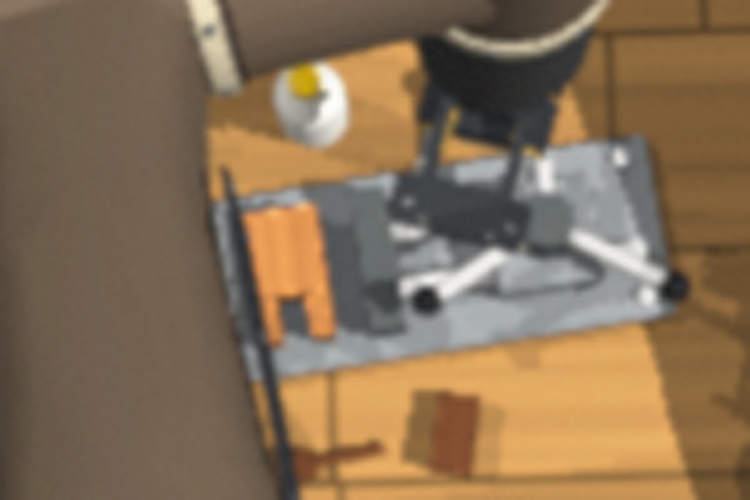

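```bash
python3 - <<'E'
from h import *
crop(capture("wrist"),100,160,400,310,2.6,"pics/w2.png")
crop(capture("scene"),200,40,400,240,3,"pics/s2.png")
im=cv2.imread("pics/wrist0.png")[190:310];cv2.imwrite("pics/w0c.png",cv2.resize(im,None,fx=1.55,fy=1.55))
E
```

```text
(no output)
```

View pics/w2.png

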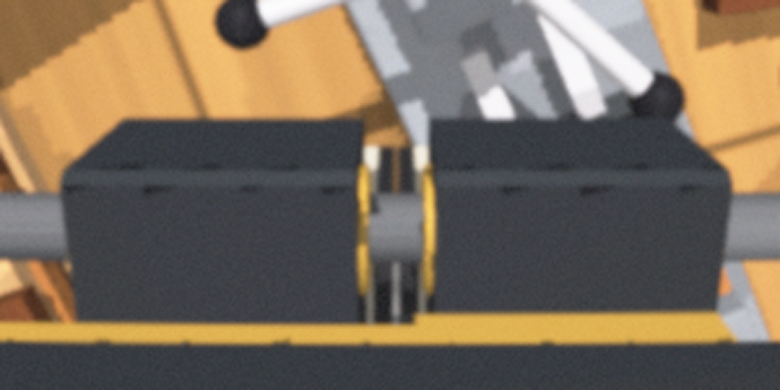

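View pics/s2.png

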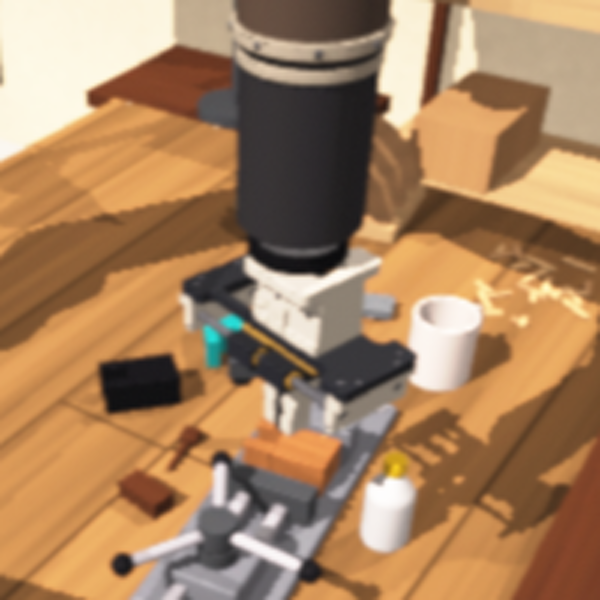

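View pics/w0c.png

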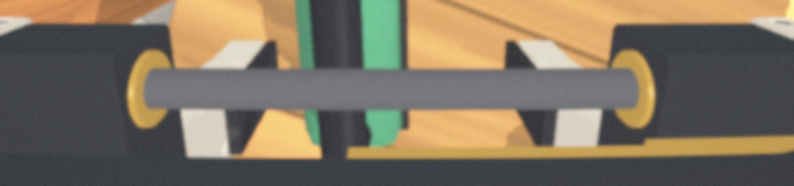

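The fingers are slim. Rotate so tool y is radial, then descend beside spoke A.

```bash
python3 -m creep '{"jaw":[1,1,1,1,1,1,1,1,1,1],"translation":[[0,0,0],[0,0,0],[0,0,0],[0,0,0],[0,0,0],[0,0,0],[0,0,0],[0,0,0],[0,0,0],[0,0,0]],"roll":[-0.122,-0.122,-0.122,-0.122,-0.121,0,0,0,0,0]}'
python3 - <<'E'
from h import *
goto([.634,-.065,.068],18)
E
```

```text
time_s: 3.6
tcp_pos: [0.6276, -0.0611, 0.1695]
eef_rot: [18.5, 90.0, 126.1]
contact_force: [0.3, -0.4, 0.1]
gripper_width: 0.0007
t 3.6 p [ 0.6276 -0.0611  0.1695] F [ 0.3  -0.43  0.12] M [-0.05  0.09  0.02] w 0.0006827269018821311 
x [-0.  0. -1.] yang -162.42 j [ 12.1  17.2  -7.1  -0.  -65.7   5.4]
move tool [ 0.1015 -0.0049 -0.0057] len 0.10174818598794952
roll rad -0.0074
```

```bash
python3 -m creep '{"jaw":[1,1,1,1,1,1,1,1,1,1],"translation":[[0,-0.0049,-0.0057],[0.0145,0,0],[0.0145,0,0],[0.0145,0,0],[0.0145,0,0],[0.0145,0,0],[0.0145,0,0],[0.0145,0,0],[0,0,0],[0,0,0]],"roll":[-0.007,0,0,0,0,0,0,0,0,0]}'
python3 - <<'E'
from h import *
goto([.634,-.065,.068],18)
crop(capture("top"),170,130,320,230,5,"pics/top3.png")
crop(capture("scene"),225,120,375,270,4,"pics/s3.png")
E
```

```text
time_s: 4.6
tcp_pos: [0.634, -0.0651, 0.0677]
eef_rot: [105.3, 90.0, -146.6]
contact_force: [0.4, -0.2, 0.5]
gripper_width: 0.0009
t 4.6 p [ 0.634  -0.0651  0.0677] F [ 0.44 -0.2   0.45] M [0.   0.06 0.03] w 0.0009436860248853979 
x [-0. -0. -1.] yang -161.94 j [ 11.7  22.8 -13.3   0.  -54.    6.4]
move tool [-0.0003 -0.      0.0001] len 0.00029699591956796077
roll rad 0.001
```

View pics/s3.png

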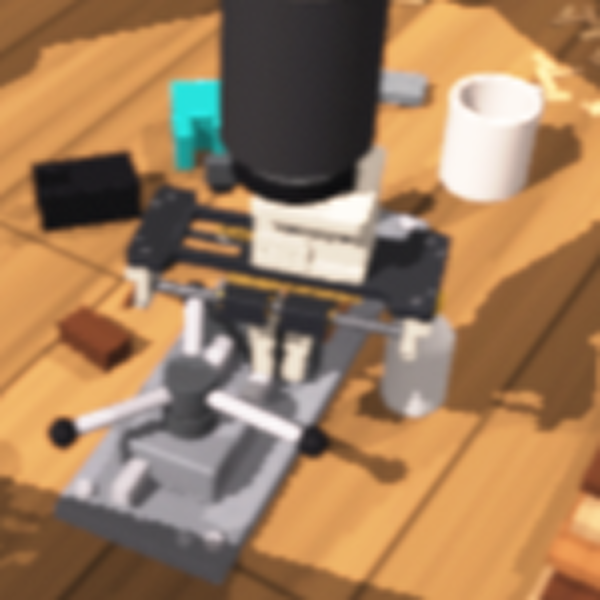

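The fingers are between spokes A and B, clear of everything. Push, rolling together with the wheel.

```bash
python3 -m creep '{"jaw":[1,1,1,1,1,1,1,1,1,1],"translation":[[0,-0.00075,-0.0029],[0,-0.00075,-0.0029],[0,-0.00075,-0.0029],[0,-0.00075,-0.0029],[0,-0.00075,-0.0029],[0,-0.00075,-0.0029],[0,-0.00075,-0.0029],[0,-0.00075,-0.0029],[0,-0.00075,-0.0029],[0,-0.00075,-0.0029]],"roll":[0.05,0.05,0.05,0.05,0.05,0.05,0.05,0.05,0.05,0.05]}'
cat > pol.py <<'E'
from h import *
H=np.array([.5838,-.0985])
def pol():
    p,R,s=tool();ya=np.arctan2(R[1,1],R[0,1]);q=R[:2,1:].T@(p[:2]-H)
    F=R.T@np.array(s["contact_force"]);M=R.T@np.array(s["moment"])
    print("t",round(s["time_s"],2),"phi",round((np.degrees(ya)+180+180)%360-180,2),"q(y,z)",np.round(q,4),"z",round(p[2],4),"Ftool",np.round(F,2),"Mtool",np.round(M,2),"j6",round(s["joints"][5],1))
if __name__=="__main__": pol()
E
python3 pol.py
```

```text
time_s: 5.7
tcp_pos: [0.6447, -0.093, 0.0691]
eef_rot: [-74.0, 89.9, 5.3]
contact_force: [-0.3, 0.2, 0.4]
gripper_width: 0.0006
t 5.7 phi -10.71 q(y,z) [-0.0588  0.0167] z 0.0691 Ftool [-0.42  0.3   0.12] Mtool [ 0.01 -0.01  0.07] j6 -19.6
```

```bash
python3 - <<'E'
from h import *
crop(capture("top"),170,130,320,230,5,"pics/top4.png")
crop(capture("scene"),225,160,325,260,6,"pics/s4.png")
E
```

```text
(no output)
```

View pics/s4.png

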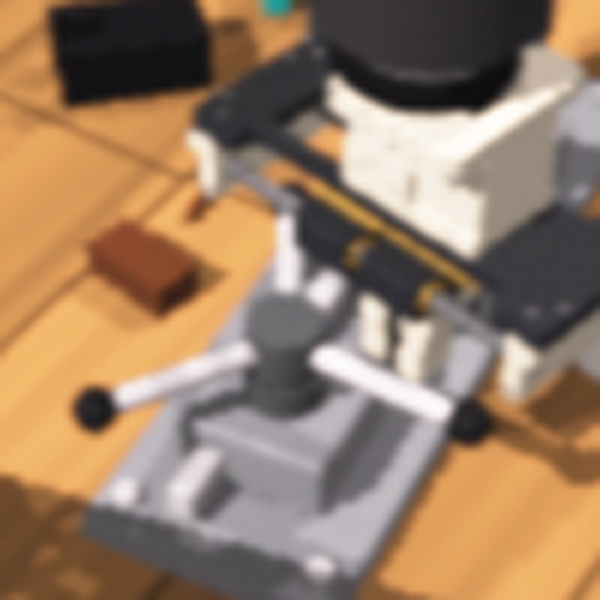

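View pics/top4.png

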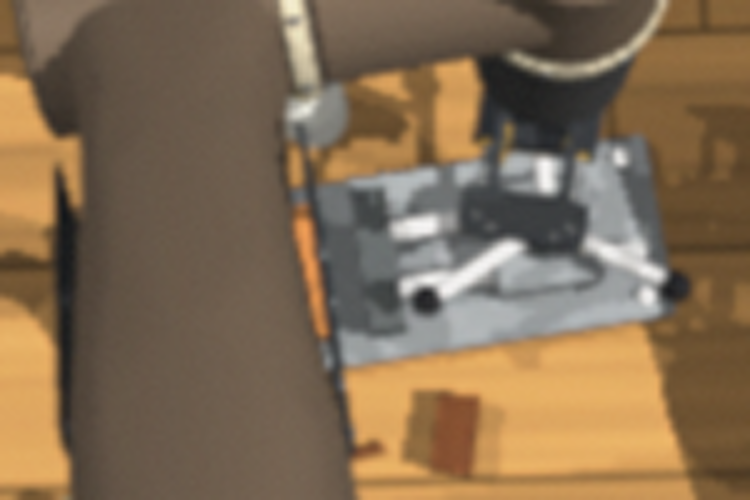

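```bash
python3 - <<'E'
from h import *
p,R,s=tool();c=capture("wrist");print(p)
T=np.eye(4);T[:3,:3]=R;T[:3,3]=p;W=T@np.array(c["tool_from_camera"])
a=c["image"].copy()
h=np.array([.5838,-.0985,.085])
for z in (.085,):
  for an in (1.5,-118.5,121.5): 
    d=np.array([np.cos(np.radians(an)),np.sin(np.radians(an)),0])
    uv=proj(c,h+.095*d,W)[0];print(an,uv)
    if 0<uv[0]<512 and 0<uv[1]<384: cv2.drawMarker(a,tuple(int(v) for v in uv),(0,255,0),0,8)
cv2.imwrite("pics/w5.png",a[:,:,::-1])
s=capture("scene");print("tcp in scene",proj(s,p),"crop6",(proj(s,p)-[224.6,159.6])*6, (proj(s,p+[0,0,.03])-[224.6,159.6])*6)
t=capture("top");print("tcp in topcrop",(proj(t,p)-[169.6,129.6])*5)
E
```

```text
[ 0.64455756 -0.09322179  0.06892485]
1.5 [201.81412826 225.59802153]
-118.5 [404.3371087   47.05344482]
121.5 [422.05614866 290.31513607]
tcp in scene [[292.03486133 228.18286106]] crop6 [[404.609168   411.49716635]] [[407.54508388 364.8099361 ]]
tcp in topcrop [[536.66534178 138.52918687]]
```

View pics/w5.png

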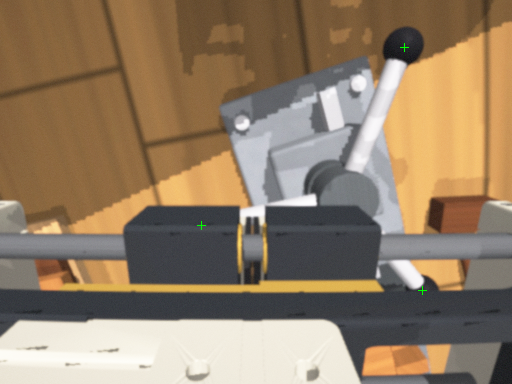

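The wheel hasn't moved yet and the fingers sit right beside the spoke. Advance straight in without rolling to find contact.

```bash
python3 -m creep '{"jaw":[1,1,1,1,1,1,1,1,1,1],"translation":[[0,0,-0.001],[0,0,-0.001],[0,0,-0.001],[0,0,-0.001],[0,0,-0.001],[0,0,-0.001],[0,0,-0.001],[0,0,-0.001],[0,0,0],[0,0,0]],"roll":[0,0,0,0,0,0,0,0,0,0]}'
python3 pol.py; python3 - <<'E'
from h import *
crop(capture("scene"),225,160,325,260,6,"pics/s6.png")
E
```

```text
time_s: 6.95
tcp_pos: [0.6425, -0.1009, 0.068]
eef_rot: [-173.8, 90.0, -94.4]
contact_force: [0.0, -0.5, 0.5]
gripper_width: 0.0003
t 6.95 phi -10.61 q(y,z) [-0.0581  0.0084] z 0.068 Ftool [-0.5  -0.11 -0.48] Mtool [ 0.01 -0.    0.06] j6 -18.8
```

View pics/s6.png

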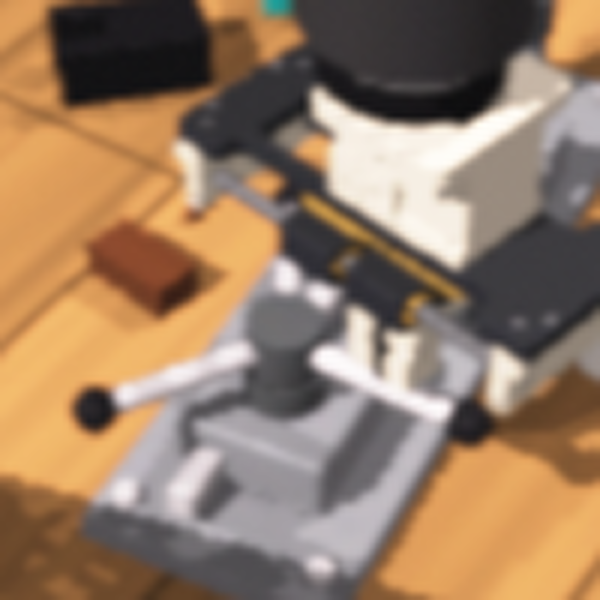

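```bash
python3 - <<'E'
from h import *
p,R,s=tool();c=capture("scene")
a=cv2.resize(c["image"][170:250,260:320],None,fx=10,fy=10,interpolation=cv2.INTER_NEAREST)[:,:,::-1].copy()[:600]
def pt(P,col):
    uv=(proj(c,P)[0]-[259.5,169.5])*10; cv2.circle(a,tuple(int(v) for v in uv),4,col,-1); return np.round(uv)
for x in (0,-.02,-.04,-.06):
  for y in (-.02,0,.02): print(x,y,pt(p+R@[x,y,0],(0,0,255) if y else (0,255,0)))
h=np.array([.5838,-.0985,.085]);d=np.array([np.cos(np.radians(1.5)),np.sin(np.radians(1.5)),0])
for r in (.02,.04,.06,.08,.095): pt(h+r*d,(255,0,0))
cv2.imwrite("pics/s7.png",a)
E
```

```text
0 -0.02 [359. 643.]
0 0 [304. 603.]
0 0.02 [250. 565.]
-0.02 -0.02 [363. 591.]
-0.02 0 [307. 552.]
-0.02 0.02 [252. 513.]
-0.04 -0.02 [367. 538.]
-0.04 0 [310. 499.]
-0.04 0.02 [254. 461.]
-0.06 -0.02 [371. 483.]
-0.06 0 [313. 444.]
-0.06 0.02 [256. 406.]
```

View pics/s7.png

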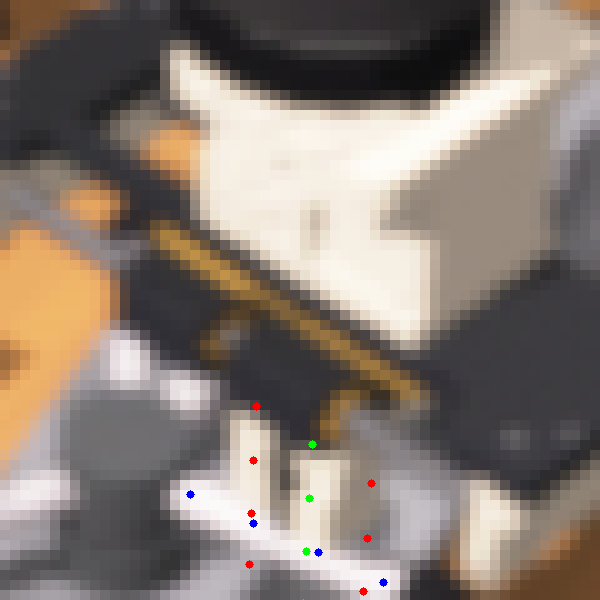

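```bash
python3 -m creep '{"jaw":[1,1,1,1,1,1,1,1,1,1],"translation":[[0,0,-0.001],[0,0,-0.001],[0,0,-0.001],[0,0,-0.001],[0,0,-0.001],[0,0,-0.001],[0,0,-0.001],[0,0,-0.001],[0,0,0],[0,0,0]],"roll":[0,0,0,0,0,0,0,0,0,0]}'
python3 pol.py; python3 - <<'E'
from h import *
crop(capture("scene"),225,160,325,260,6,"pics/s8.png")
c=capture("wrist");cv2.imwrite("pics/w8.png",c["image"][:,:,::-1])
E
```

```text
time_s: 8.05
tcp_pos: [0.641, -0.1088, 0.0679]
eef_rot: [104.6, 90.0, -176.0]
contact_force: [0.2, -0.2, -0.4]
gripper_width: 0.0004
t 8.05 phi -10.6 q(y,z) [-0.0581  0.0004] z 0.0679 Ftool [ 0.42 -0.18 -0.13] Mtool [-0.04  0.    0.08] j6 -18.1
```

View pics/s8.png

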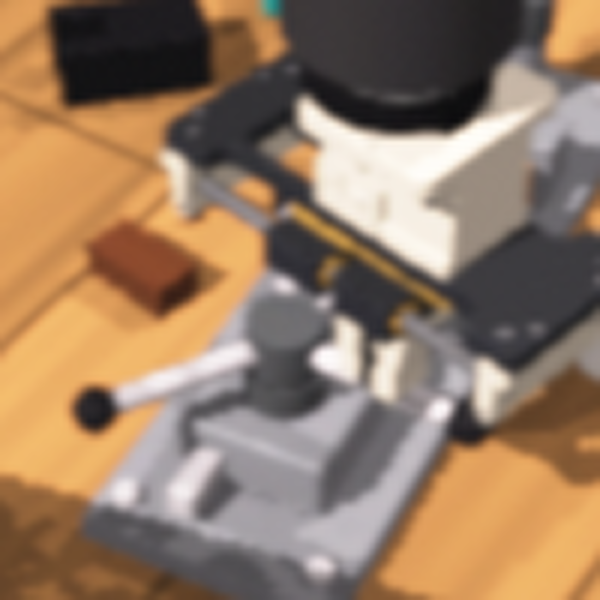

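View pics/w8.png

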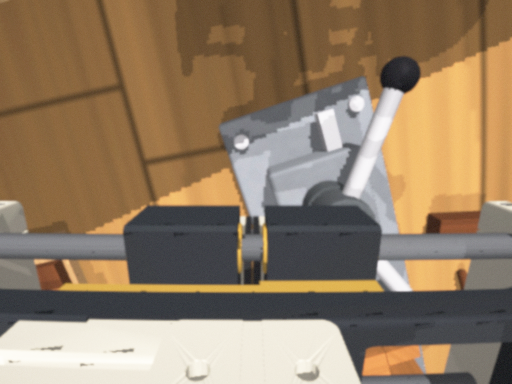

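```bash
python3 - <<'E'
from h import *
p,R,s=tool();c=capture("scene")
a=cv2.resize(c["image"][190:250,250:310],None,fx=10,fy=10,interpolation=cv2.INTER_NEAREST)[:,:,::-1].copy()
for x in (0,-.01,-.02,-.03,-.04,-.05,-.06):
  for y in (-.01,.01):
    uv=(proj(c,p+R@[x,y,0])[0]-[249.5,189.5])*10; cv2.circle(a,tuple(int(v) for v in uv),3,(0,0,255) if x%.02<.001 else (0,160,0),-1)
cv2.imwrite("pics/s9.png",a)
E
```

```text
(no output)
```

View pics/s9.png

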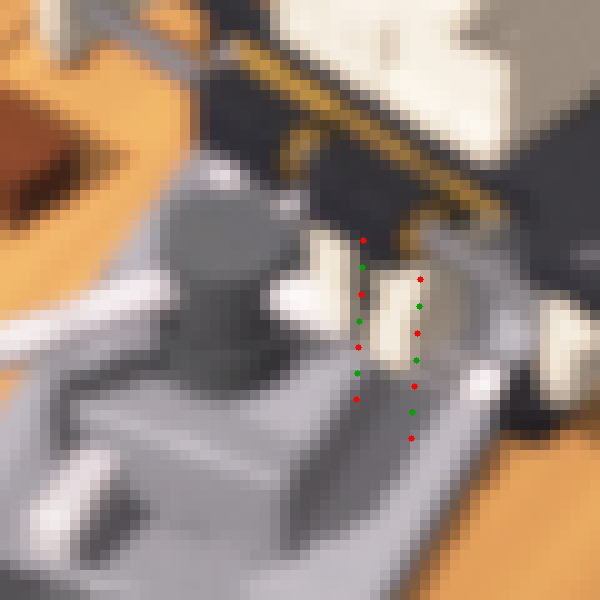

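The picture shows the fingertips ended about 22 mm above the stated TCP, so they passed over the spoke without touching and the wheel did not move. I'll lift a little, go back to the start side and come down lower, watching the force.

```bash
python3 -m creep '{"jaw":[1,1,1,1,1,1,1,1,1,1],"translation":[[-0.015,0,0],[0,0,0.012],[0,0,0.012],[0,0,0],[0,0,0],[0,0,0],[0,0,0],[0,0,0],[0,0,0],[0,0,0]],"roll":[0,0,0,-0.131,-0.131,-0.131,0,0,0,0]}'
python3 - <<'E'
from h import *
a=np.radians(14);H=np.array([.5838,-.0985])
P=H+[.058*np.cos(a)-.018*np.sin(a),.058*np.sin(a)+.018*np.cos(a)]
goto([*P,.047],14)
E
```

```text
time_s: 9.2
tcp_pos: [0.6454, -0.0849, 0.0828]
eef_rot: [74.5, 90.0, 176.4]
contact_force: [-0.5, 0.2, -0.6]
gripper_width: 0.0004
t 9.2 p [ 0.6454 -0.0849  0.0828] F [-0.46  0.18 -0.59] M [ 0.04  0.09 -0.01] w 0.0003658978605540761 
x [-0.  0. -1.] yang -168.18 j [  9.6  23.1 -10.5  -0.  -56.4   2.2]
move tool [0.0358 0.0058 0.0195] len 0.041226896065297496
roll rad -0.038
```

```bash
python3 -m creep '{"jaw":[1,1,1,1,1,1,1,1,1,1],"translation":[[0,0.006,0.0195],[0.002,0,0],[0.004,0,0],[0.004,0,0],[0.004,0,0],[0.004,0,0],[0.003,0,0],[0.003,0,0],[0.002,0,0],[0,0,0]],"roll":[-0.038,0,0,0,0,0,0,0,0,0]}'
python3 pol.py
python3 -m creep '{"jaw":[1,1,1,1,1,1,1,1,1,1],"translation":[[0.002,0,0],[0.002,0,0],[0.002,0,0],[0.002,0,0],[0.001,0,0],[0.001,0,0],[0,0,0],[0,0,0],[0,0,0],[0,0,0]],"roll":[0,0,0,0,0,0,0,0,0,0]}'
python3 pol.py;python3 - <<'E'
from h import *
p,R,s=tool();c=capture("scene")
a=cv2.resize(c["image"][180:240,250:310],None,fx=10,fy=10,interpolation=cv2.INTER_NEAREST)[:,:,::-1].copy()
cv2.imwrite("pics/s10.png",a)
E
```

```text
time_s: 10.2
tcp_pos: [0.6353, -0.0673, 0.0566]
eef_rot: [83.5, 90.0, -172.4]
contact_force: [-0.3, -0.0, 0.2]
gripper_width: 0.0005
t 10.2 phi 14.09 q(y,z) [-0.0576  0.0177] z 0.0566 Ftool [-0.22  0.31  0.06] Mtool [-0.04 -0.05  0.07] j6 2.7
time_s: 11.2
tcp_pos: [0.6356, -0.0672, 0.047]
eef_rot: [-93.8, 90.0, 10.3]
contact_force: [-0.2, -0.4, 0.2]
gripper_width: 0.0006
t 11.2 phi 14.1 q(y,z) [-0.0579  0.0177] z 0.047 Ftool [-0.18  0.32 -0.36] Mtool [-0.03 -0.07  0.11] j6 2.7
```

View pics/s10.png

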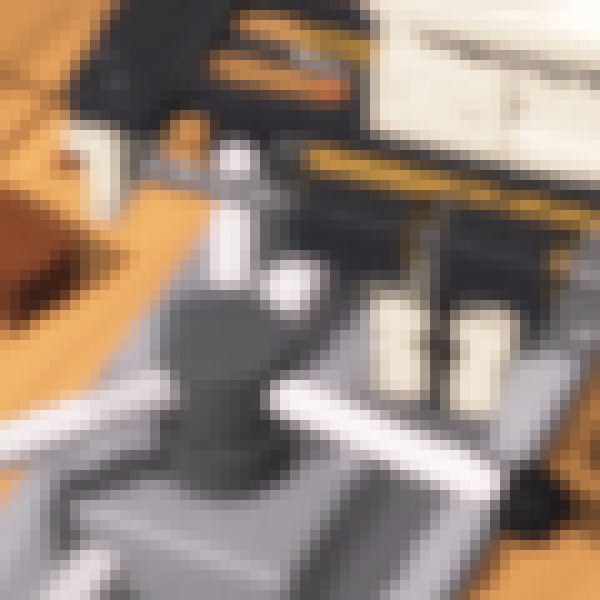

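```bash
python3 - <<'E'
from h import *
p,R,s=tool();c=capture("scene")
for y in (-.011,.011):
  for x in (0,-.01,-.02,-.025,-.03):
    print(x,y,np.round((proj(c,p+R@[[x],[y],[-.0095]]@np.ones(1))[0]-[249.5,179.5])*10))
E
```

```text
0 -0.011 [471. 505.]
-0.01 -0.011 [473. 480.]
-0.02 -0.011 [475. 455.]
-0.025 -0.011 [476. 442.]
-0.03 -0.011 [477. 429.]
0 0.011 [395. 484.]
-0.01 0.011 [397. 460.]
-0.02 0.011 [398. 434.]
-0.025 0.011 [399. 422.]
-0.03 0.011 [400. 409.]
```

```bash
python3 -m creep '{"jaw":[1,1,1,1,1,1,1,1,1,1],"translation":[[0.002,0,0],[0.002,0,0],[0.002,0,0],[0.002,0,0],[0.001,0,0],[0.001,0,0],[0.001,0,0],[0.001,0,0],[0,0,0],[0,0,0]],"roll":[0,0,0,0,0,0,0,0,0,0]}'
python3 pol.py;python3 - <<'E'
from h import *
p,R,s=tool();c=capture("scene")
a=cv2.resize(c["image"][180:240,250:310],None,fx=10,fy=10,interpolation=cv2.INTER_NEAREST)[:,:,::-1].copy()
cv2.imwrite("pics/s11.png",a)
E
```

```text
time_s: 12.3
tcp_pos: [0.6355, -0.0673, 0.035]
eef_rot: [-163.8, 90.0, -59.7]
contact_force: [0.4, -0.3, -0.7]
gripper_width: 0.0008
t 12.3 phi 14.09 q(y,z) [-0.0578  0.0177] z 0.035 Ftool [ 0.73 -0.34 -0.41] Mtool [-0.  -0.1  0.1] j6 2.7
```

View pics/s11.png

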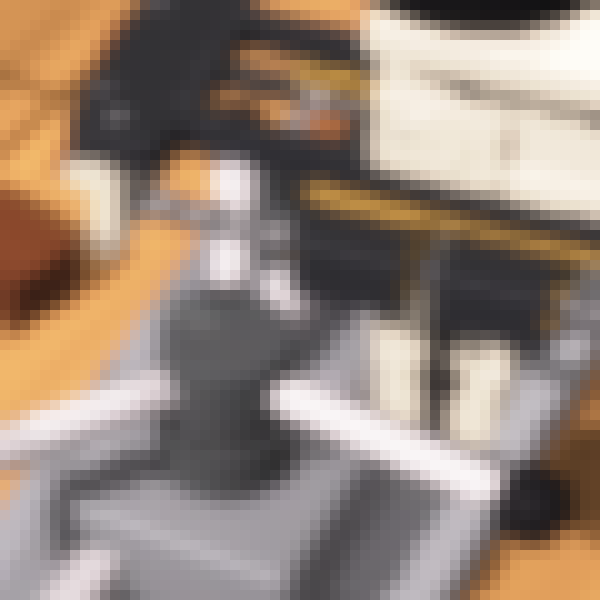

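No contact so far, and the tips now reach behind and below the spoke's top edge. Push again with roll.

```bash
python3 -m creep '{"jaw":[1,1,1,1,1,1,1,1,1,1],"translation":[[0,-0.0008,-0.0029],[0,-0.0008,-0.0029],[0,-0.0008,-0.0029],[0,-0.0008,-0.0029],[0,-0.0008,-0.0029],[0,-0.0008,-0.0029],[0,-0.0008,-0.0029],[0,-0.0008,-0.0029],[0,-0.0008,-0.0029],[0,-0.0008,-0.0029]],"roll":[0.05,0.05,0.05,0.05,0.05,0.05,0.05,0.05,0.05,0.05]}'
python3 pol.py;python3 - <<'E'
from h import *
crop(capture("scene"),225,160,325,260,6,"pics/s12.png")
E
```

```text
time_s: 13.35
tcp_pos: [0.6443, -0.0954, 0.0351]
eef_rot: [-25.1, 90.0, 50.3]
contact_force: [0.2, 2.9, 0.6]
gripper_width: 0.0005
t 13.35 phi -14.66 q(y,z) [-0.0577  0.0183] z 0.0351 Ftool [-0.57  0.57  2.89] Mtool [-0.02 -0.74  0.33] j6 -23.3
```

View pics/s12.png

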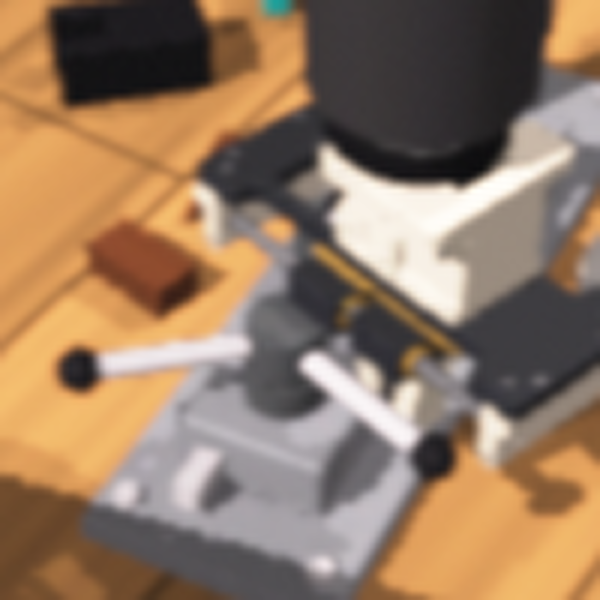

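The wheel is turning (knob A went from (303,230) to (297,236)) with about 2.9 N. Continue.

```bash
python3 -m creep '{"jaw":[1,1,1,1,1,1,1,1,1,1],"translation":[[0,-0.0008,-0.0029],[0,-0.0008,-0.0029],[0,-0.0008,-0.0029],[0,-0.0008,-0.0029],[0,-0.0008,-0.0029],[0,-0.0008,-0.0029],[0,-0.0008,-0.0029],[0,-0.0008,-0.0029],[0,-0.0008,-0.0029],[0,-0.0008,-0.0029]],"roll":[0.05,0.05,0.05,0.05,0.05,0.05,0.05,0.05,0.05,0.05]}'
python3 pol.py;python3 - <<'E'
from h import *
crop(capture("scene"),225,120,375,270,4,"pics/s13.png")
crop(capture("top"),170,130,320,230,5,"pics/top13.png")
E
```

```text
time_s: 14.4
tcp_pos: [0.6384, -0.1245, 0.0351]
eef_rot: [-26.3, 89.9, 20.5]
contact_force: [1.0, 2.4, -0.3]
gripper_width: 0.0005
t 14.4 phi -43.24 q(y,z) [-0.0576  0.0184] z 0.0351 Ftool [0.34 0.91 2.45] Mtool [ 0.03 -0.73  0.33] j6 -49.3
```

View pics/s13.png

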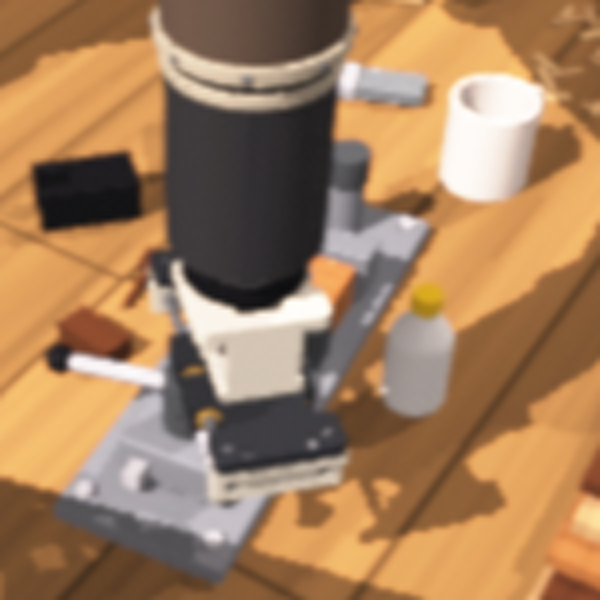

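View pics/top13.png

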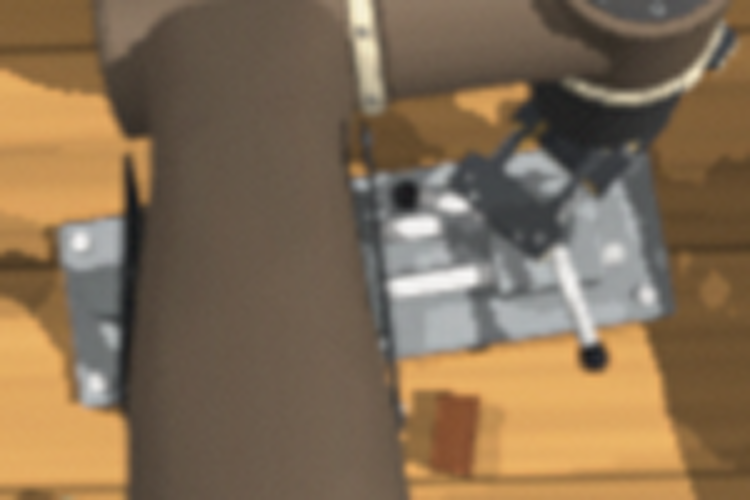

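```bash
python3 -m creep '{"jaw":[1,1,1,1,1,1,1,1,1,1],"translation":[[0,-0.0008,-0.0029],[0,-0.0008,-0.0029],[0,-0.0008,-0.0029],[0,-0.0008,-0.0029],[0,-0.0008,-0.0029],[0,-0.0008,-0.0029],[0,-0.0008,-0.0029],[0,-0.0008,-0.0029],[0,-0.0008,-0.0029],[0,-0.0008,-0.0029]],"roll":[0.05,0.05,0.05,0.05,0.05,0.05,0.05,0.05,0.05,0.05]}'
python3 pol.py
python3 -m creep '{"jaw":[1,1,1,1,1,1,1,1,1,1],"translation":[[0,-0.0003,-0.00116],[0,-0.0003,-0.00116],[0,-0.0003,-0.00116],[0,-0.0003,-0.00116],[0,-0.0003,-0.00116],[0,-0.0003,-0.00116],[0,-0.0003,-0.00116],[0,-0.0003,-0.00116],[0,-0.0003,-0.00116],[0,-0.0003,-0.00116]],"roll":[0.02,0.02,0.02,0.02,0.02,0.02,0.02,0.02,0.02,0.02]}'
python3 pol.py;python3 - <<'E'
from h import *
crop(capture("scene"),225,120,375,270,4,"pics/s14.png")
crop(capture("top"),170,130,320,230,5,"pics/top14.png")
E
```

```text
time_s: 15.5
tcp_pos: [0.6193, -0.1474, 0.0352]
eef_rot: [-20.0, 89.9, -1.8]
contact_force: [2.4, 1.4, -1.3]
gripper_width: 0.0008
t 15.5 phi -71.81 q(y,z) [-0.0575  0.0185] z 0.0352 Ftool [1.33 0.57 2.67] Mtool [ 0.01 -0.95  0.01] j6 -76.0
time_s: 16.5
tcp_pos: [0.6078, -0.1531, 0.0351]
eef_rot: [-30.7, 90.0, -24.1]
contact_force: [3.4, -1.7, 0.6]
gripper_width: 0.0005
t 16.5 phi -83.4 q(y,z) [-0.057   0.0176] z 0.0351 Ftool [-0.62 -2.05  3.2 ] Mtool [-0.1  -0.96 -0.83] j6 -87.1
```

View pics/s14.png

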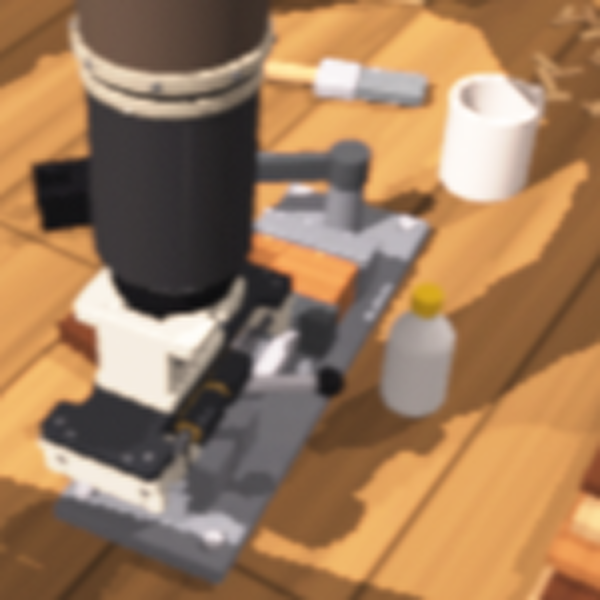

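View pics/top14.png

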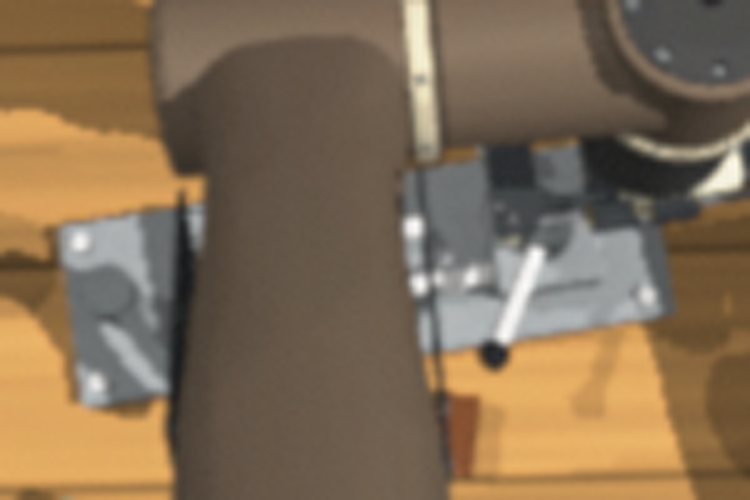

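```bash
python3 -m creep '{"jaw":[1,1,1,1,1,1,1,1,1,1],"translation":[[0,-0.0005,-0.0006],[0,-0.0005,-0.0006],[0,-0.0005,-0.0006],[0,-0.0003,-0.0006],[0,-0.0003,-0.0006],[0,-0.0002,-0.0006],[0,-0.0002,-0.0006],[0,-0.0002,-0.0006],[0,-0.0002,-0.0006],[0,-0.0002,-0.0006]],"roll":[0.01,0.01,0.01,0.01,0.01,0.01,0.01,0.01,0.01,0.01]}'
python3 pol.py
```

```text
time_s: 17.6
tcp_pos: [0.602, -0.1566, 0.0349]
eef_rot: [172.1, 90.0, 173.0]
contact_force: [1.9, 1.0, -0.5]
gripper_width: 0.0002
t 17.6 phi -89.09 q(y,z) [-0.0583  0.0173] z 0.0349 Ftool [0.45 1.01 1.88] Mtool [-0.04 -0.8   0.63] j6 -92.5
```

```bash
python3 -m creep '{"jaw":[1,1,1,1,1,1,1,1,1,1],"translation":[[0,-0.0002,-0.0006],[0,-0.0002,-0.0006],[0,-0.0002,-0.0006],[0,-0.0002,-0.0006],[0,-0.0002,-0.0006],[0,-0.0002,-0.0006],[0,-0.0002,-0.0006],[0,-0.0002,-0.0006],[0,-0.0002,-0.0006],[0,-0.0002,-0.0006]],"roll":[0.01,0.01,0.01,0.01,0.01,0.01,0.01,0.01,0.01,0.01]}'
python3 pol.py
python3 - <<'E'
from h import *
crop(capture("scene"),225,120,375,270,4,"pics/s15.png")
E
```

```text
time_s: 18.6
tcp_pos: [0.5961, -0.1584, 0.035]
eef_rot: [0.6, 90.0, -4.3]
contact_force: [2.2, 1.8, -0.2]
gripper_width: 0.0003
t 18.6 phi -94.81 q(y,z) [-0.0586  0.0173] z 0.035 Ftool [0.21 1.95 2.  ] Mtool [ 0.06 -0.8   0.62] j6 -98.1
```

View pics/s15.png

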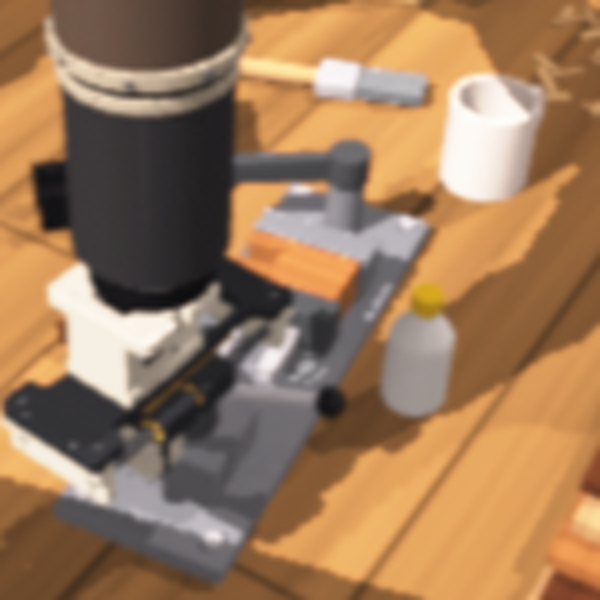

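```bash
python3 -m creep '{"jaw":[1,1,1,1,1,1,1,1,1,1],"translation":[[0,-0.0001,-0.0006],[0,-0.0001,-0.0006],[0,-0.0001,-0.0006],[0,-0.0001,-0.0006],[0,-0.0001,-0.0006],[0,-0.0002,-0.0006],[0,-0.0002,-0.0006],[0,-0.0002,-0.0006],[0,-0.0002,-0.0006],[0,-0.0002,-0.0006]],"roll":[0.01,0.01,0.01,0.01,0.01,0.01,0.01,0.01,0.01,0.01]}'
python3 pol.py
```

```text
time_s: 19.65
tcp_pos: [0.5899, -0.1592, 0.035]
eef_rot: [-86.7, 90.0, -97.2]
contact_force: [3.0, -2.7, -0.7]
gripper_width: 0.0001
t 19.65 phi -100.55 q(y,z) [-0.0586  0.0171] z 0.035 Ftool [ 0.72 -2.15  3.44] Mtool [-0.08 -1.   -0.54] j6 -103.7
```

```bash
python3 -m creep '{"jaw":[1,1,1,1,1,1,1,1,1,1],"translation":[[0,-0.0003,-0.0006],[0,-0.0003,-0.0006],[0,-0.0002,-0.0006],[0,-0.0002,-0.0006],[0,-0.0002,-0.0006],[0,-0.0002,-0.0006],[0,0,0],[0,0,0],[0,0,0],[0,0,0]],"roll":[0.01,0.01,0.01,0.01,0.01,0.01,0,0,0,0]}'
python3 pol.py
python3 - <<'E'
from h import *
crop(capture("scene"),245,160,325,240,7,"pics/s16.png")
crop(capture("top"),170,130,320,230,5,"pics/top16.png")
E
```

```text
time_s: 20.65
tcp_pos: [0.5889, -0.1598, 0.0352]
eef_rot: [9.6, 89.7, -4.3]
contact_force: [10.1, -3.9, -6.3]
gripper_width: 0.0003
t 20.65 phi -103.92 q(y,z) [-0.0583  0.0196] z 0.0352 Ftool [ 6.3  -1.39 10.73] Mtool [-0.15 -3.91 -0.33] j6 -107.1
```

View pics/s16.png

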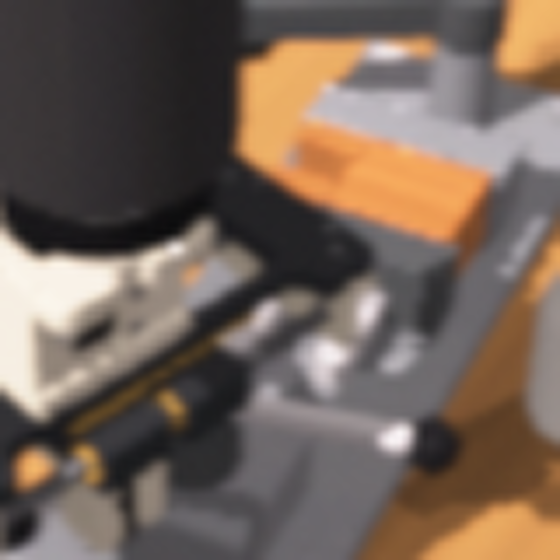

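View pics/top16.png

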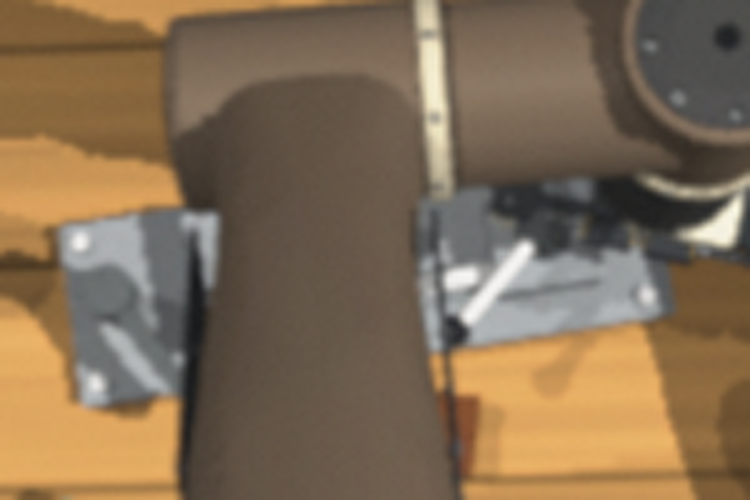

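Force is 10.7 N at mid-spoke with the jaw hard against the block, so it's nipped. Back off along +z and lift.

```bash
python3 -m creep '{"jaw":[1,1,1,1,1,1,1,1,1,1],"translation":[[0,0,0.003],[0,0,0.005],[0,0,0.006],[-0.015,0,0],[-0.02,0,0],[-0.03,0,0],[-0.04,0,0],[-0.02,0,0],[0,0,0],[0,0,0]],"roll":[0,0,0,0,0,0,0,0,0,0]}'
python3 pol.py
cat > kp.py <<'E'
from h import *
PV=np.array([.5448,.1939])
def kp(phi,r,off,z):
    a=np.radians(phi);P=PV+[r*np.cos(a)+off*np.sin(a),r*np.sin(a)-off*np.cos(a)]
    print("target",P);goto([*P,z],phi)
E
python3 - <<'E'
from kp import *
kp(-157,.075,.018,.16)
E
```

```text
time_s: 21.75
tcp_pos: [0.5995, -0.163, 0.16]
eef_rot: [106.5, 90.0, 92.5]
contact_force: [0.1, -0.0, -0.2]
gripper_width: 0.0004
t 21.75 phi -103.96 q(y,z) [-0.0588  0.0307] z 0.16 Ftool [0.17 0.01 0.12] Mtool [-0.02  0.   -0.04] j6 -106.7
target [0.46872898 0.18116425]
t 21.75 p [ 0.5995 -0.163   0.16  ] F [ 0.12 -0.02 -0.17] M [-0.03  0.01  0.02] w 0.0004117284993886869 
x [-0.  0. -1.] yang 76.04 j [   2.8   16.8   -9.    -0.   -64.2 -106.7]
move tool [ 1.000e-04  3.025e-01 -2.099e-01] len 0.3681380631420106
roll rad 0.9258
```

```bash
python3 -m creep '{"jaw":[1,1,1,1,1,1,1,1,1,1],"translation":[[0,0.0378,-0.0262],[0,0.0378,-0.0262],[0,0.0378,-0.0262],[0,0.0378,-0.0262],[0,0.0378,-0.0262],[0,0.0378,-0.0262],[0,0.0378,-0.0262],[0,0.0378,-0.0262],[0,0,0],[0,0,0]],"roll":[0,0,0,0,0,0,0,0,-0.148,-0.148]}'
python3 -m creep '{"jaw":[1,1,1,1,1,1,1,1,1,1],"translation":[[0,0,0],[0,0,0],[0,0,0],[0,0,0],[0,0,0],[0,0,0],[0,0,0],[0,0,0],[0,0,0],[0,0,0]],"roll":[-0.148,-0.148,-0.148,-0.148,-0.148,-0.148,-0.148,-0.148,-0.148,-0.148]}'
python3 - <<'E'
from kp import *
kp(-157,.075,.018,.043)
c=capture("wrist");cv2.imwrite("pics/w20.png",c["image"][:,:,::-1])
crop(capture("scene"),225,120,375,270,4,"pics/s20.png")
crop(capture("top"),170,130,320,230,5,"pics/top20.png")
E
```

```text
time_s: 22.75
tcp_pos: [0.4676, 0.1819, 0.1585]
eef_rot: [-149.2, 89.8, -145.6]
contact_force: [0.6, -1.2, 0.3]
gripper_width: 0.0008
time_s: 23.75
tcp_pos: [0.4682, 0.1802, 0.1584]
eef_rot: [127.6, 89.8, -144.2]
contact_force: [0.9, -0.5, -0.7]
gripper_width: 0.0004
target [0.46872898 0.18116425]
t 23.75 p [0.4682 0.1802 0.1584] F [ 0.93 -0.53 -0.65] M [ 0.02  0.11 -0.01] w 0.00041902543793581837 
x [-0.003 -0.002 -1.   ] yang 178.16 j [ 43.5   5.7 -23.4  -0.  -61.  -45.3]
move tool [ 0.1154 -0.0008  0.0012] len 0.11543319739951727
roll rad -0.4336
```

View pics/w20.png

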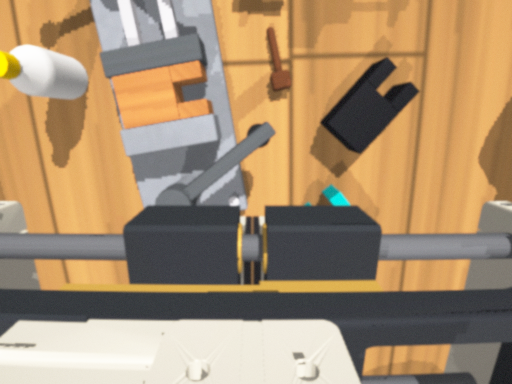

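View pics/s20.png

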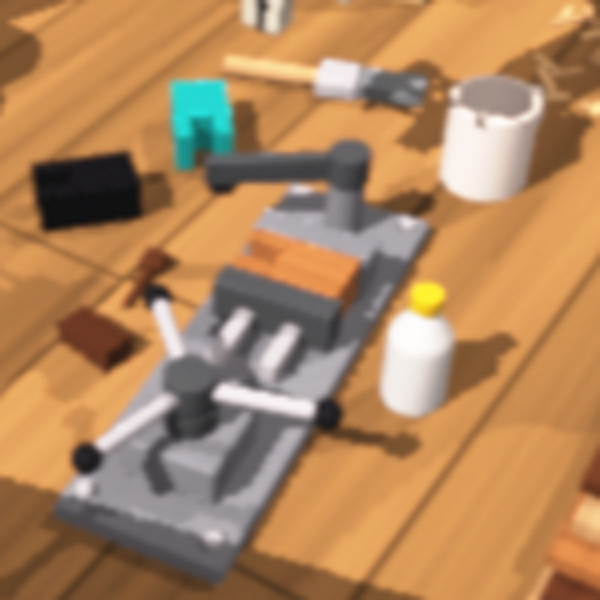

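View pics/top20.png

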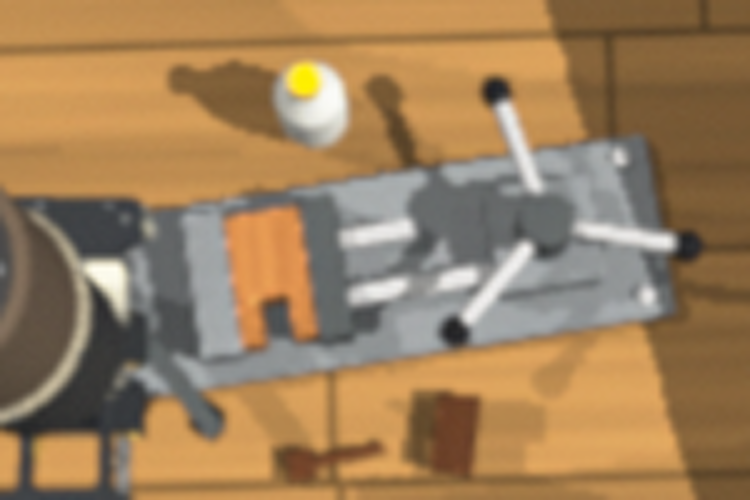

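The block is nipped between the jaws in all views (wrist view: block about (110–212, 62–130), jaw hard against it). Measure the keeper and block from the wrist picture.

```bash
python3 - <<'E'
from h import *
crop(capture("wrist"),90,20,290,210,3.9,"pics/w21.png")
E
```

```text
(no output)
```

View pics/w21.png

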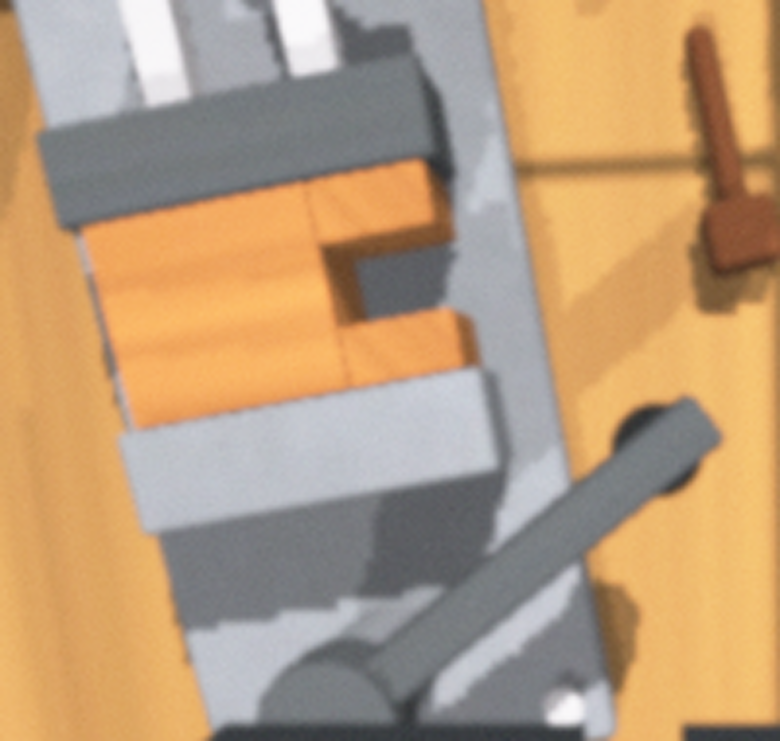

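```bash
python3 - <<'E'
from h import *
p,R,s=tool();c=capture("wrist");T=np.eye(4);T[:3,:3]=R;T[:3,3]=p;W=T@np.array(c["tool_from_camera"])
f=lambda L:[(89.6+u/3.9,19.6+v/3.9) for u,v in L]
b=plane(c,f([(82,228),(420,160),(463,370),(135,428)]),.056,W)  # block top
b[:,2]=.056
print("block",np.round(b,4).tolist());print(np.round(b.mean(0),4),"centre from corners")
fj=plane(c,f([(122,434),(487,369),(500,468),(150,530)]),.056,W);print("fixed jaw",np.round(fj,4).tolist())
print("faceMid",(fj[0]+fj[1])/2)
y=(fj[0]-fj[1]);print("yaw deg from face",np.degrees(np.arctan2(y[1],y[0])))
jf=plane(c,f([(62,226),(420,160)]),.056,W);print("sl jaw front",np.round(jf,4).tolist())
e=plane(c,f([(690,400),(718,437),(374,657),(410,705)]),.092,W);print("arm",np.round(e,4).tolist())
d=(e[:2].mean(0)-e[2:].mean(0))[:2];print("arm ang",np.degrees(np.arctan2(d[1],d[0])))
E
```

```text
block [[0.605, 0.0692, 0.056], [0.5172, 0.0576, 0.056], [0.5103, 0.1092, 0.056], [0.5985, 0.1198, 0.056]]
[0.5577 0.089  0.056 ] centre from corners
fixed jaw [[0.6022, 0.1212, 0.056], [0.504, 0.1092, 0.056], [0.5024, 0.1348, 0.056], [0.5984, 0.147, 0.056]]
faceMid [0.55310204 0.11520149 0.056     ]
yaw deg from face 6.976429359132532
sl jaw front [[0.6101, 0.0684, 0.056], [0.5172, 0.0576, 0.056]]
arm [[0.4534, 0.1187, 0.092], [0.4472, 0.1273, 0.092], [0.532, 0.1762, 0.092], [0.5243, 0.1887, 0.092]]
arm ang -142.62371626704228
```

Block centre is at (0.558, 0.089), the arm points at −142.8° and needs −82.6°. Roll and descend beside the arm, on its clockwise side.

```bash
python3 -m creep '{"jaw":[1,1,1,1,1,1,1,1,1,1],"translation":[[0,-0.0008,0.0012],[0,0,0],[0,0,0],[0.025,0,0],[0.025,0,0],[0.02,0,0],[0.015,0,0],[0.01,0,0],[0.005,0,0],[0,0,0]],"roll":[-0.145,-0.145,-0.143,0,0,0,0,0,0,0]}'
python3 - <<'E'
from kp import *
kp(-157,.075,.018,.043)
c=capture("wrist");cv2.imwrite("pics/w22.png",c["image"][:,:,::-1])
E
```

```text
time_s: 25.0
tcp_pos: [0.4698, 0.1819, 0.0596]
eef_rot: [110.4, 90.0, -137.0]
contact_force: [0.2, -0.2, -0.2]
gripper_width: 0.0007
target [0.46872898 0.18116425]
t 25.0 p [0.4698 0.1819 0.0596] F [ 0.21 -0.17 -0.18] M [-0.02  0.14  0.03] w 0.0007094615318062772 
x [-0.001 -0.001 -1.   ] yang -157.42 j [ 43.5  12.1 -30.7  -0.  -47.3 -21. ]
move tool [ 0.0166  0.0013 -0.0003] len 0.01663616304870644
roll rad -0.0074
```

View pics/w22.png

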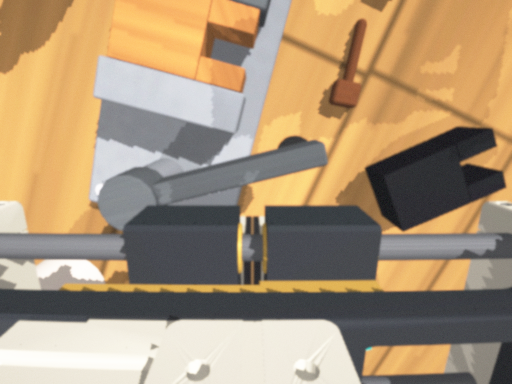

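```bash
python3 -m creep '{"jaw":[1,1,1,1,1,1,1,1,1,1],"translation":[[0.008,0.0013,0],[0.006,0,0],[0.003,0,0],[0,0,0],[0,0.0010,-0.0045],[0,0.0010,-0.0045],[0,0.0010,-0.0045],[0,0.0010,-0.0045],[0,0.0010,-0.0045],[0,0.0010,-0.0045]],"roll":[0,0,0,0,-0.06,-0.06,-0.06,-0.06,-0.06,-0.06]}'
python3 - <<'E'
from kp import *
kp(-137,.075,.018,.043)
c=capture("wrist");cv2.imwrite("pics/w23.png",c["image"][:,:,::-1])
E
```

```text
time_s: 26.05
tcp_pos: [0.4778, 0.1557, 0.0432]
eef_rot: [-77.6, 90.0, 55.8]
contact_force: [0.0, 2.7, -0.6]
gripper_width: -0.0
target [0.4776725  0.15591449]
t 26.05 p [0.4778 0.1557 0.0432] F [ 0.    2.74 -0.56] M [0.73 0.35 0.03] w -4.1034990070993845e-05 
x [ 0.     0.001 -1.   ] yang -136.6 j [ 40.5  13.2 -32.   -0.  -44.8   2.9]
move tool [ 0.0002 -0.      0.0002] len 0.0002791704141796345
roll rad 0.0071
```

View pics/w23.png

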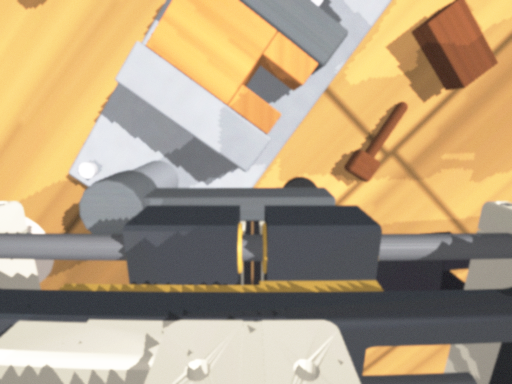

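Contact made at 2.7 N with the arm lying parallel to the fingers. Continue round.

```bash
python3 -m creep '{"jaw":[1,1,1,1,1,1,1,1,1,1],"translation":[[0,0.0010,-0.0045],[0,0.0010,-0.0045],[0,0.0010,-0.0045],[0,0.0010,-0.0045],[0,0.0010,-0.0045],[0,0.0010,-0.0045],[0,0.0010,-0.0045],[0,0.0010,-0.0045],[0,0.0010,-0.0045],[0,0.0010,-0.0045]],"roll":[-0.06,-0.06,-0.06,-0.06,-0.06,-0.06,-0.06,-0.06,-0.06,-0.06]}'
python3 - <<'E'
from kp import *
kp(-102.4,.075,.018,.043)
c=capture("wrist");cv2.imwrite("pics/w24.png",c["image"][:,:,::-1])
crop(capture("scene"),225,120,375,270,4,"pics/s24.png")
E
```

```text
time_s: 27.1
tcp_pos: [0.5105, 0.1242, 0.0431]
eef_rot: [-100.7, 90.0, 67.0]
contact_force: [-0.7, 0.8, 0.6]
gripper_width: 0.0007
target [0.51111475 0.12451482]
t 27.1 p [0.5105 0.1242 0.0431] F [-0.65  0.78  0.6 ] M [0.37 0.49 0.01] w 0.0007255353464891704 
x [ 0.  0. -1.] yang -102.3 j [ 35.1  15.1 -29.1  -0.  -45.7  42.6]
move tool [ 0.0001 -0.0004 -0.0006] len 0.0007092951419976354
roll rad 0.0018
```

View pics/w24.png

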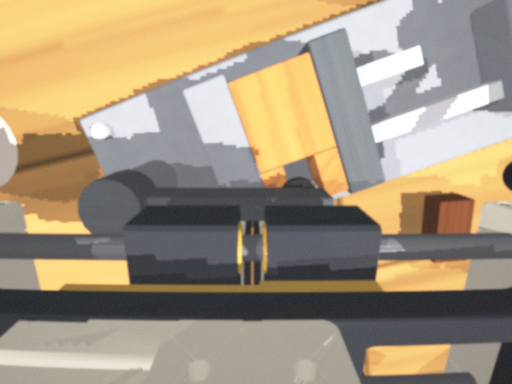

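View pics/s24.png

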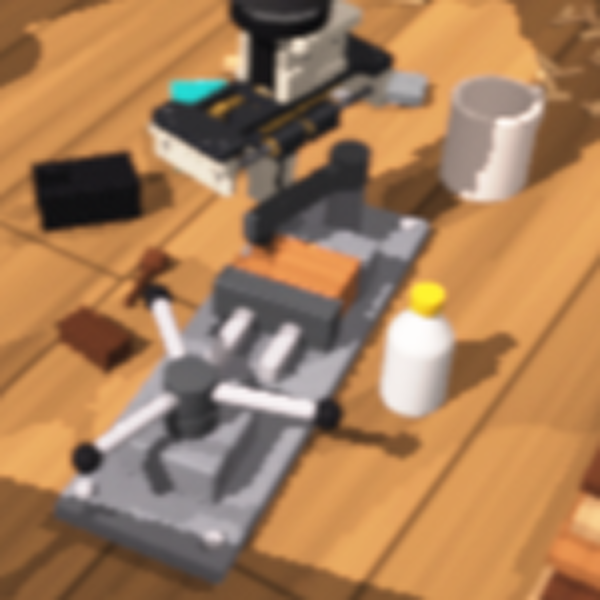

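```bash
python3 -m creep '{"jaw":[1,1,1,1,1,1,1,1,1,1],"translation":[[0,0.0005,-0.00225],[0,0.0005,-0.00225],[0,0.0005,-0.00225],[0,0.0005,-0.00225],[0,0.0005,-0.00225],[0,0.0005,-0.00225],[0,0.0005,-0.00225],[0,0.0005,-0.00225],[0,0.0005,-0.00225],[0,0.0005,-0.00225]],"roll":[-0.03,-0.03,-0.03,-0.03,-0.03,-0.03,-0.03,-0.03,-0.03,-0.03]}'
python3 - <<'E'
from kp import *
kp(-85.2,.075,.018,.043)
c=capture("wrist");cv2.imwrite("pics/w25.png",c["image"][:,:,::-1])
crop(capture("scene"),265,130,345,210,7,"pics/s25.png")
crop(capture("top"),170,130,320,230,5,"pics/top25.png")
E
```

```text
time_s: 28.2
tcp_pos: [0.5318, 0.1171, 0.043]
eef_rot: [28.0, 90.0, -147.3]
contact_force: [-1.1, -1.5, 1.0]
gripper_width: 0.0004
target [0.53313897 0.11765683]
t 28.2 p [0.5318 0.1171 0.043 ] F [-1.14 -1.45  0.98] M [-0.27  0.56  0.05] w 0.0003932419459932241 
x [-0.001 -0.    -1.   ] yang -85.28 j [ 33.   16.8 -26.7  -0.  -46.6  61.7]
move tool [-0.     -0.0004 -0.0014] len 0.0014597336922027352
roll rad -0.0013
```

View pics/s25.png

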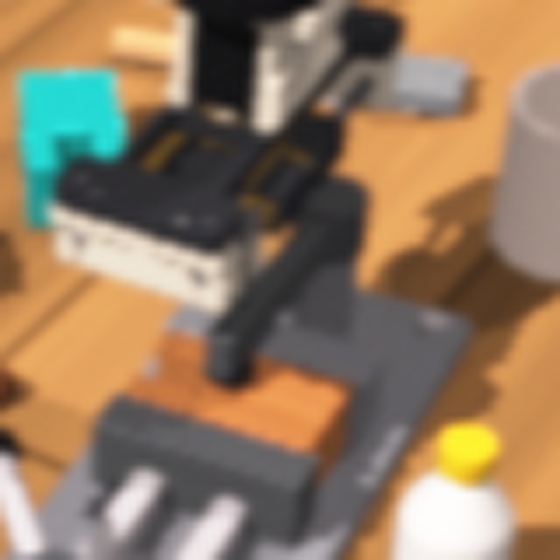

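View pics/top25.png

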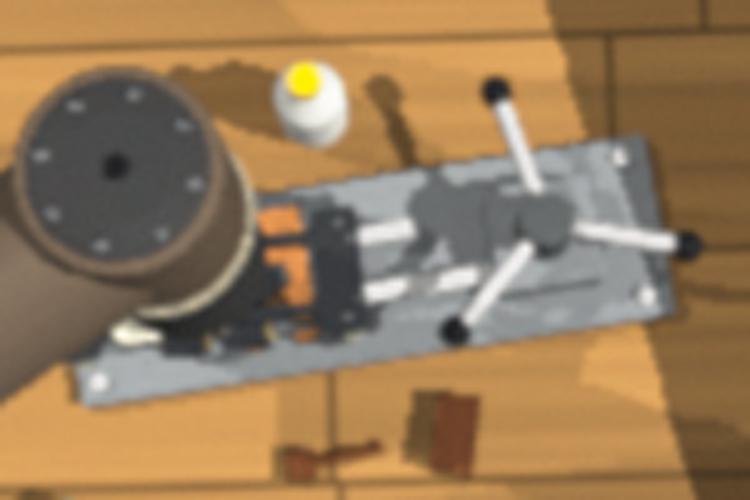

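View pics/w25.png

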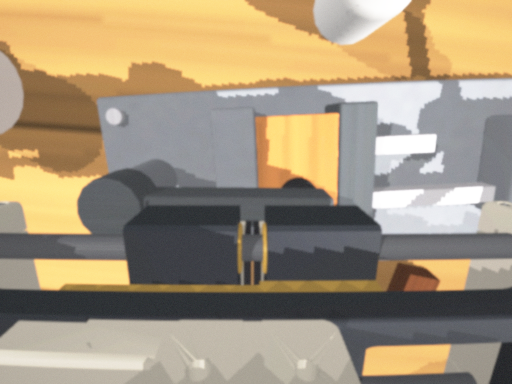

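```bash
python3 - <<'E'
from h import *
s=capture("scene"); f=lambda L:[(264.6+u/7,129.6+v/7) for u,v in L]
print("arm end top mid (tip)",plane(s,f([(226,330)]),.092))
PV=np.array([.5448,.1939])
for ph in (-90,-86,-82.5,-79):
    d=np.array([np.cos(np.radians(ph)),np.sin(np.radians(ph))])
    print(ph,"tip px",(proj(s,[*(PV+.12*d),.092])-[264.6,129.6])*7,"pad bottom",(proj(s,[*(PV+.105*d),.062])-[264.6,129.6])*7)
print("pivot top px",(proj(s,[*PV,.092])-[264.6,129.6])*7)
E
```

```text
arm end top mid (tip) [[0.55419347 0.08017194 0.092     ]]
-90 tip px [[200.22458802 329.85049808]] pad bottom [[214.60254287 364.85155971]]
-86 tip px [[216.93030095 336.20615498]] pad bottom [[228.86946931 370.3633268 ]]
-82.5 tip px [[232.14156109 341.20952143]] pad bottom [[241.84465482 374.69925452]]
-79 tip px [[247.83909424 345.66390405]] pad bottom [[255.22174963 378.55731377]]
pivot top px [[334.13332644 198.2560502 ]]
```

The arm is at about −85.5°, with the end over the block but about 5 mm short. Trim 0.05 rad, then back off and lift.

```bash
python3 -m creep '{"jaw":[1,1,1,1,1,1,1,1,1,1],"translation":[[0,0.0002,-0.001],[0,0.0002,-0.001],[0,0.0002,-0.001],[0,0.0002,-0.00075],[0,0.0002,-0.00075],[0,0,0],[0,0,0],[0,0,0],[0,0,0],[0,0,0]],"roll":[-0.01,-0.01,-0.01,-0.01,-0.01,0,0,0,0,0]}'
python3 -m creep '{"jaw":[1,1,1,1,1,1,1,1,1,1],"translation":[[0,0,0.002],[0,0,0.004],[0,0,0.006],[0,0,0.006],[-0.01,0,0],[-0.02,0,0],[-0.03,0,0],[-0.04,0,0],[-0.04,0,0],[0,0,0]],"roll":[0,0,0,0,0,0,0,0,0,0]}'
python3 - <<'E'
from kp import *
kp(-82,.075,.03,.18)
c=capture("wrist");cv2.imwrite("pics/w26.png",c["image"][:,:,::-1])
crop(capture("scene"),265,130,345,210,7,"pics/s26.png")
E
```

```text
time_s: 29.4
tcp_pos: [0.537, 0.1168, 0.043]
eef_rot: [-179.0, 90.0, 8.7]
contact_force: [-0.3, 0.1, 0.3]
gripper_width: 0.0009
time_s: 30.4
tcp_pos: [0.5224, 0.1156, 0.1899]
eef_rot: [-165.2, 89.4, 22.6]
contact_force: [-0.3, 0.6, 0.2]
gripper_width: 0.0003
target [0.52552994 0.1154547 ]
t 30.4 p [0.5224 0.1156 0.1899] F [-0.35  0.62  0.19] M [-0.07  0.11 -0.04] w 0.00026643985875473045 
x [ 0.01   0.004 -1.   ] yang -82.25 j [ 33.6   7.  -17.7   0.1 -64.7  64.1]
move tool [ 0.01    0.0006 -0.003 ] len 0.010412927477932914
roll rad -0.0044
```

View pics/w26.png

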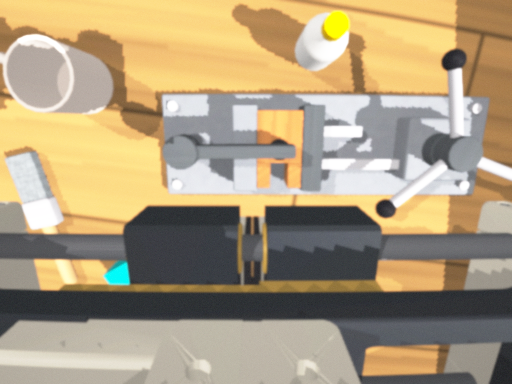

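View pics/s26.png

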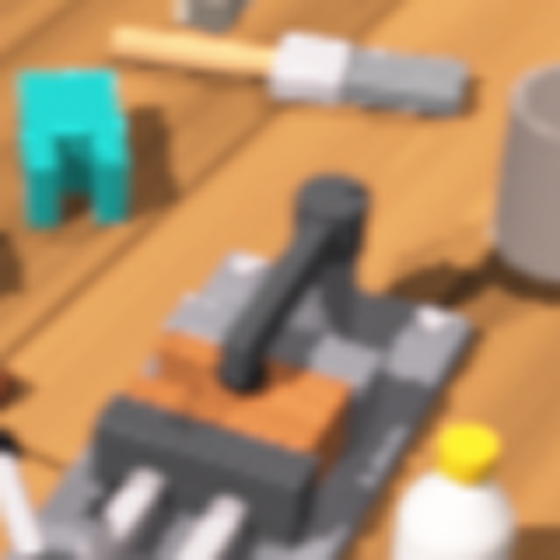

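The wrist view shows the keeper arm lying along the clamp line, from the pivot (182,152) to its end (293,152), over the block (258–302, 110–187). Check the numbers.

```bash
python3 - <<'E'
from h import *
p,R,s=tool();c=capture("wrist");T=np.eye(4);T[:3,:3]=R;T[:3,3]=p;W=T@np.array(c["tool_from_camera"])
crop(c,155,80,325,210,4.6,"pics/w27.png")
b=plane(c,[(258,110),(302,110),(302,187),(258,187)],.056,W);print("block",np.round(b.mean(0),4))
a=plane(c,[(182,152),(295,152)],.092,W);d=(a[1]-a[0]);print("arm",np.round(a,4).tolist(),np.linalg.norm(d),np.degrees(np.arctan2(d[1],d[0])))
e=a[0]+d/np.linalg.norm(d)*.105;print("end",e,"dist",np.linalg.norm((e-b.mean(0))[:2]))
E
```

```text
block [0.5551 0.0871 0.056 ]
arm [[0.5429, 0.189, 0.092], [0.5582, 0.0758, 0.092]] 0.1142604893540853 -82.29995358612457
end [0.55698163 0.08494987 0.092     ] dist 0.002893398769966993
```

View pics/w27.png

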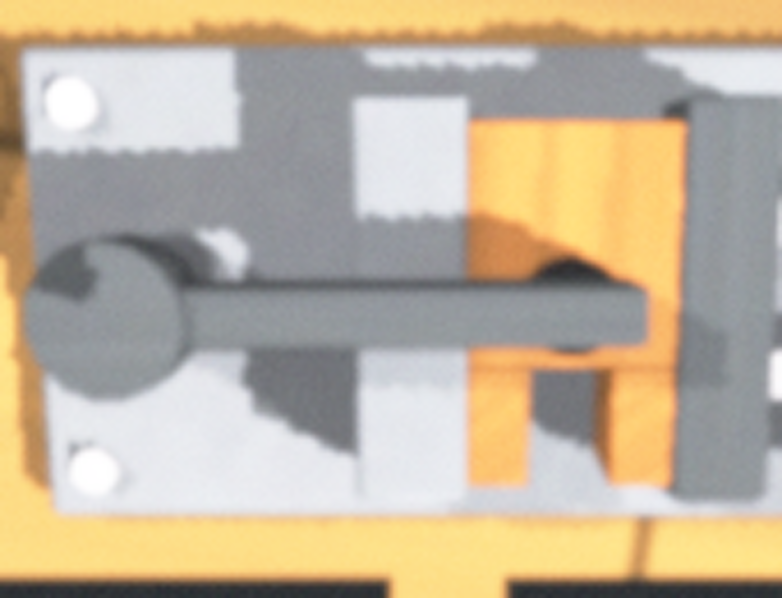

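The end is about 3 mm from the block's centre, the block is flush against both jaws, and the robot is clear. Handing in.

```bash
python3 - <<'E'
from plant import *
print(close_job())
E
```

```text
the job is handed in; nothing more can be done
None
```

I closed the clamp on the wooden block, swung the keeper arm over the middle of the block, and handed the job in at about 31 s. The hand-in gives no verdict.

- **Wheel:** I pushed the first spoke clockwise by about 1.8 rad. The force rose to about 10.7 N at mid-spoke, which I took as tight. That is a little above the 8 to 10 N you gave, and I estimate 24 N of jaw force from it.
- **Keeper:** I pushed the arm round with the fingertips until it lay over the block, then backed off and lifted clear.

**Last checks:**
- The last wrist picture shows the block flush between both jaws.
- The keeper end measured about 3 mm from the block's centre, seen from above.
- The force on the tool was near zero.
- The other things on the bench looked unmoved in the pictures I viewed; I did not measure them.

**What failed or disagreed:**
- **First push missed:** the fingertips passed over the spoke without touching it, so I came down lower and pushed again. In the pictures the fingertips ended 20 to 35 mm above the stated TCP.
- **Readings differ slightly:** two readings of the block's centre, from different wrist pictures, differ by about 3 mm. I could not measure directly that the jaw still presses on the block after I let go of the wheel.

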